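Free a stage plate held by two screws of opposite hand and put it in its case

TASK

The stage plate of the inspection fixture has to go out for calibration. Loosen the two T-bar screws that lock it - one of them has a left-hand thread, nothing shows which, so feel each way which one gives - then draw the plate straight and level out of its channel by its red grip, and lay it flat down in the blue-floored foam pocket of the open black case, without tipping or dropping it and without disturbing the other things on the desk.

Things in the scene. Friction and masses are not known exactly. Their poses are not given: they have to be found in the camera images.
- screw_a (a joint): value of the first dog screw: 0 when home (its start), growing as it is loosened, whichever way that is, up to a stop at 2.4 rad (captive). Its pin is clear of the plate from 1.6 rad on. The screw rises 4 mm per rad. Turning takes about 0.12 N m; the wrong way it stands dead against its shoulder. It stays where it is left
- screw_b (a joint): value of the second dog screw: 0 when home (its start), growing as it is loosened, whichever way that is, up to a stop at 2.4 rad (captive). Its pin is clear of the plate from 1.6 rad on. The screw rises 4 mm per rad. Turning takes about 0.12 N m; the wrong way it stands dead against its shoulder. It stays where it is left
- bar_a (a point): middle of the black T-bar of the first dog screw, half-way up the bar, on the screw's vertical axis. Bar 60 mm long (this frame's x), 12 mm wide (y), 18 mm tall, 70 to 88 mm above the desk at the start, at any angle about the vertical; below it a thin neck, a brass bush (top 53 mm) and the bridge. z up
- bar_b (a point): middle of the black T-bar of the second dog screw, half-way up the bar, on the screw's vertical axis. Bar 60 mm long (this frame's x), 12 mm wide (y), 18 mm tall, 70 to 88 mm above the desk at the start, at any angle about the vertical; below it a thin neck, a brass bush (top 53 mm) and the bridge. z up
- fixture: low green and steel inspection fixture fixed to the desk, 110 x 172 mm; origin on the desk, z up. Its open front faces its own -x, about towards the robot; the stage plate comes out that way only. The screws stand on its bridge (top 45 mm above the desk) at x = 12 mm, y = +48 and -48 mm in its frame, either screw on either side; their pins enter pockets in the plate
- stage_handle (a point): middle of the graspable height of the red upright grip blade of the stage plate: blade 12 mm thick (this frame's x), 48 mm wide (y), standing 42 mm clear of the plate, its top 14 mm above this point, which is 58 mm above the desk at the start and 46 mm above the plate's under side. x points from the blade to the plate's rear: the plate is drawn along -x
- stage_middle (a point): middle of the stage plate: 80 mm (x, draw direction) x 140 mm (y) x 18 mm, 0.3 to 0.55 kg; this point is 9 mm above its under side; the grip is at x = -32 mm. z up. It starts with its under side 12 mm above the desk, in lipped rails with 1.5 mm of play at each side and 2 mm above; it must be pulled at least 65 mm before it can be lifted
- case_floor (a point): middle of the floor of the blue-floored pocket in the black foam insert of the open black case (126 x 213 mm, fixed), 21 mm above the desk. Pocket 92 mm along this frame's x, 156 mm along y, 9 mm deep, its rim 30 mm above the desk. x points to the hinge, 60 mm off, where the lid stands open leaning back, 150 mm tall: put the plate's grip on the side away from the lid. z up
- oiler: small brown dropper bottle, 33 mm across, 102 mm tall, standing between the fixture and the case; origin at the centre of its foot; to be left alone
- mug: dark mug, 82 mm across, 107 mm tall; origin under its centre; to be left alone
- water_bottle: clear drinking bottle, 60 mm across, 217 mm tall, standing; origin under its centre; to be left alone
- tape_roll: roll of masking tape lying flat, 104 mm across, 24 mm tall; origin under its centre; to be left alone
- micrometer: outside micrometer lying flat, 140 mm long, 14 mm tall; origin under its centre; to be left alone
- ring_gauge: knurled steel setting ring lying flat, 54 mm across, 18 mm tall; origin under its centre; to be left alone
- screwdriver: small red-handled screwdriver lying flat, 143 mm long, 11 mm thick; origin under its centre; to be left alone
- scissors: blue-handled scissors lying flat, 199 mm long, 9 mm thick; origin under their centre; to be left alone
- stage: the stage plate itself (see stage_middle); origin in the middle of its under side, same axes

How it is judged:
By the outcome, as a careful person would: the job done as asked, in the order asked, and still so for the second after the job is handed in, with the robot touching nothing.
It also fails if it takes over 69 s, if anything falls off the work surface, if the arm or the gripper's body presses on something with over 40 N, if the wrist force passes 120 N, or if a joint passes its speed limit or range.

ROBOT

A 7-joint arm with a two-finger parallel gripper is mounted at the origin on the work surface; the furniture and walls round the work are solid. World frame = base frame: x ahead of the robot, y to its left, z up, the work surface at z = 0. Lengths are in m, angles in rad, forces in N, time in s.
With the tool pointing down it reaches from about 0.4 to 0.875 m from the base axis. Payload 6.5 kg.
Tool frame: the origin (TCP) lies midway between the tips of the shut fingers; the grasp point (between the pads) lies 19 mm behind it (manip.pinch_z is the distance from the TCP to the grasp point, in m); y points along the fingers, x is the direction in which the jaws open and shut, and the axes are right-handed (so a half turn about y gives the same grasp; the last joint's range is limited). The gripper opens to 85 mm and grips with 20 to 120 N. Pads are 22 mm wide; open, the fingers measure 114 mm over their backs; the gripper's body (76 mm by 85 mm) begins 54 mm behind the grasp point. The pads swing forward as they close: fully open they stand 13 mm farther back than shut.
Start: joints at [-1.173, 0.536, -0.004, 1.538, 0.003, 1.067, -0.071], TCP at [0.291, 0.581, 0.231] pointing down, gripper open.
Joint ranges: [-2.7, 2.7], [-0.37, 2.16], [-1.27, 1.26], [0.24, 2.4], [-1.31, 4.45], [0.19, 1.91], [-2.76, 2.76]. Speed limits (rad/s): [2.39, 2.39, 3.14, 3.14, 3.14, 3.14, 3.14].

INTERFACE

Orientations are given as a unit quaternion [x, y, z, w].
In Python, from station import manip, get_image, camera_info, job, nets gives the robot as it stands.
- The arm moves only by the shell command python3 -m handwheel 'ROWS' [OPENING] [FORCE]. ROWS is JSON, a list of rows, each a list of 6 numbers: the shift along the tool's x, y, z in mm, then the turn, a rotation vector about the tool's x, y, z in rad. In form: [[tx, ty, tz, ax, ay, az], ...]. A call has 1 to 8 rows; each row shifts and turns the pose as measured when the row begins, along the tool's axes as they then stand; what a row does not reach is not made up. A row lasts 1/12 s, in which the tool goes at most 41.7 mm and 7.16 degrees, less where a joint would pass 70% of its speed; a pose out of reach is approached as far as the arm can. A call with a gripper value outside its range is refused whole. OPENING is the finger opening in mm, from 0 to 85.4, set as the call begins (- or left out, the last holds). The fingers move at their own pace and stop on an object; FORCE is the grip in N (left out, the last holds). Time passes only in rows, so rows that do not move let the fingers close. It gives the time, the measured TCP pose, the force and the opening at its end, in the units of the state.
- manip.read_state(): the state, without advancing time (a new reading comes with each control period).
- get_image(name): name is "scene" or "top" or "wrist"; returns (picture, depth): 480x640x3 uint8, blue, green, red; 480x640 float32, m along the optical axis (not along the pixel's ray), 0 where there is no reading.
- camera_info(name): a dict with "mtx" (3x3 intrinsics, pixels), "T" (4x4, takes a point from camera to world coordinates); the wrist camera has in their place "T_tool_cam" (4x4, takes a point from camera to tool coordinates, whose origin is the TCP and whose axes are the tool frame's). Camera axes: x right, y down, z forward; pixel columns grow to the right and rows downward; lengths in m; the calibration is good to about 2 mm. A picture is of the moment at which its call begins: read the wrist's pose just before it. camera_info takes no time and is no camera call.
- job.hand_in(): hands the job in, once; it reports no verdict.
Trained networks look in the newest picture that a camera, given by its name, has taken for a name from the list of things; names that differ only in an ending like _2 or _b are one class to them, and where a whole thing is asked for, a point or a joint stands for the part that bears it (a point fixed in the world has none). Each returns a list of dicts, best first, with "score" (0 to 1); they miss things now and then, are a little off and sometimes report something else, mostly with a low value. They report only what shows in the picture. A call takes as long as a camera call.
- nets.spot_in(query, camera): "rect" ([left, top, right, bottom] in pixels, round what is visible of it).
The state is a dict: "clock": time; "joint_pos": joint angles; "dq": joint speeds; "joint_efforts": joint torques, N m; "tool_pos": TCP position; "eef_rot": TCP orientation; "wrist_force": force on the tool from outside, world axes, zero at the start; "moment": the same for the moment, N m; "width": opening from 0.0 (shut) to 1.0 (fully open).
Only numpy, scipy, OpenCV 4.12 (cv2) and the standard library are available. Lean on these libraries where they do the work, as an engineer would, in place of code of your own. Each camera call takes 0.05 s, during which the arm holds its last target.

## Working session

There is one attempt and no reset: what is moved stays moved. The work goes in short steps, Python scripts to look and compute and a shell command to move; the robot and the scene stay as the last step left them, time stands still between calls to the robot, and variables do not carry over. Pictures are saved under pics/ and viewed, and the job is handed in when it is done.

```bash
mkdir -p pics; ls; cat > h.py <<'E'
import numpy as np, cv2, json
from scipy.spatial.transform import Rotation as R
from station import manip, get_image, camera_info, job, nets
def st():
    s=manip.read_state(); return s
def show(s=None):
    s=s or st(); print('t',round(s['clock'],2),'p',np.round(s['tool_pos'],4),'q',np.round(s['eef_rot'],4),'F',np.round(s['wrist_force'],1),'M',np.round(s['moment'],2),'w',round(s['width'],3),'j',np.round(s['joint_pos'],2))
def T_tool(s):
    T=np.eye(4);T[:3,:3]=R.from_quat(s['eef_rot']).as_matrix();T[:3,3]=s['tool_pos'];return T
def cloud(name,d,s=None):
    c=camera_info(name);K=np.array(c['mtx']);T=np.array(c['T']) if 'T' in c else T_tool(s)@np.array(c['T_tool_cam'])
    v,u=np.mgrid[0:480,0:640]
    P=np.stack([(u-K[0,2])/K[0,0]*d,(v-K[1,2])/K[1,1]*d,d],-1)@T[:3,:3].T+T[:3,3]
    P[d==0]=np.nan
    return P
E
python3 - <<'E'
from h import *
show(); print(manip.pinch_z)
for n in ['scene','top']:
    im,d=get_image(n); cv2.imwrite(f'pics/{n}0.png',im); np.savez(f'{n}0.npz',im=im,d=d)
    P=cloud(n,d)
    for q in ['fixture','bar_a','stage_handle','stage','case_floor','oiler','mug','water_bottle','tape_roll','micrometer','ring_gauge','screwdriver','scissors']:
        for r in nets.spot_in(q,n)[:3]:
            if r['score']>.3:
                a=np.array(r['rect']);c=a.reshape(2,2).mean(0).astype(int);print(n,q,round(r['score'],2),a.astype(int),np.round(P[c[1],c[0]],3))
E
```

```text
pics
t 0.0 p [0.2905 0.5807 0.2304] q [ 0.6019  0.3712 -0.3722 -0.6012] F [ 0.2 -0.2  0.2] M [ 0.02 -0.05 -0.03] w 1.001 j [-1.17  0.54 -0.    1.54  0.    1.07 -0.07]
0.0187
scene fixture 0.8 [192 209 274 252] [0.521 0.157 0.052]
scene fixture 0.61 [440 326 488 405] [ 0.293 -0.384  0.002]
scene bar_a 0.61 [238 203 261 221] [0.556 0.126 0.086]
scene bar_a 0.52 [201 203 227 215] [0.564 0.218 0.074]
scene stage_handle 0.6 [191 208 276 250] [0.522 0.156 0.057]
scene stage 0.66 [200 220 257 246] [0.519 0.169 0.045]
scene case_floor 0.74 [376 218 491 340] [ 0.491 -0.309  0.025]
scene oiler 0.6 [300 258 316 296] [ 0.404 -0.053  0.059]
scene oiler 0.54 [230 200 241 207] [0.679 0.215 0.009]
scene mug 0.81 [377 182 408 233] [ 0.636 -0.196  0.094]
scene water_bottle 0.95 [328 141 356 225] [ 0.656 -0.074  0.13 ]
scene tape_roll 0.63 [272 183 309 213] [0.743 0.08  0.001]
scene ring_gauge 0.6 [240 204 262 223] [0.559 0.123 0.082]
scene screwdriver 0.68 [229 198 240 210] [0.684 0.217 0.002]
scene scissors 0.6 [443 335 489 407] [ 0.276 -0.387  0.01 ]
scene scissors 0.46 [240 201 260 221] [0.56  0.12
[... 275 characters left out ...]
0.046]
top case_floor 0.69 [376 221 485 324] [ 0.458 -0.314  0.027]
top oiler 0.61 [317 285 327 299] [ 0.418 -0.051  0.094]
top mug 0.72 [362 159 393 216] [ 0.67  -0.19   0.036]
top mug 0.44 [237 214 251 241] [0.568 0.127 0.087]
top water_bottle 0.79 [315 157 344 198] [ 0.667 -0.072  0.167]
top tape_roll 0.97 [246 145 287 191] [0.729 0.082 0.004]
top micrometer 0.8 [184 297 212 356] [0.339 0.252 0.009]
top micrometer 0.37 [199 219 259 252] [0.557 0.17  0.043]
top ring_gauge 0.85 [155 262 177 280] [ 0.474  0.335 -0.001]
top ring_gauge 0.66 [203 218 259 255] [0.553 0.166 0.037]
top screwdriver 0.72 [208 178 230 201] [0.673 0.201 0.011]
top scissors 0.95 [439 314 477 377] [ 0.28  -0.382  0.001]
```

View pics/scene0.png

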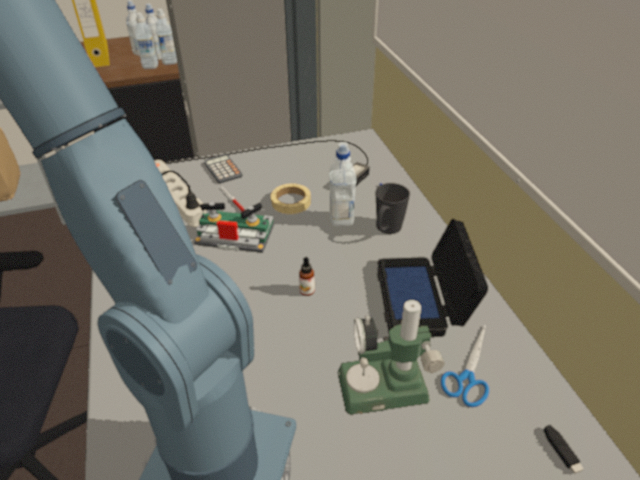

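View pics/top0.png

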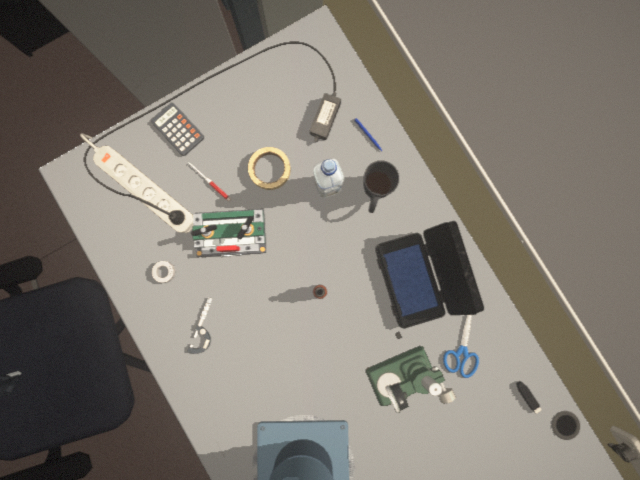

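```bash
python3 - <<'E'
from h import *
z=np.load('top0.npz'); 
for n,(a,b,c,d) in {'fix':(170,190,300,290),'case':(350,190,510,350)}.items():
    cv2.imwrite(f'pics/{n}_crop.png',cv2.resize(z['im'][b:d,a:c],None,fx=5 if n!='fix' else 6,fy=5 if n!='fix' else 6,interpolation=cv2.INTER_CUBIC)[:600,:800])
P=cloud('top',z['d'])
def rect(m,l):
    pts=(P[m][:,:2]*1000).astype(np.float32); print(l,len(pts),cv2.minAreaRect(pts), pts.mean(0),np.median(P[m][:,2]))
X,Y,Z=P[...,0],P[...,1],P[...,2]
v,u=np.mgrid[0:480,0:640]
for l,(a,b,c,d) in {'barL':(186,219,221,241),'barR':(234,208,255,243)}.items():
    m=(u>=a)&(u<=c)&(v>=b)&(v<=d)&(Z>.078)&(Z<.1); rect(m,l)
hsv=cv2.cvtColor(z['im'],cv2.COLOR_BGR2HSV)
red=((hsv[...,0]<8)|(hsv[...,0]>172))&(hsv[...,1]>130)&(u>190)&(u<270)&(v>205)&(v<275)
rect(red&(Z>.064),'redtop')
blue=(abs(hsv[...,0].astype(int)-108)<15)&(hsv[...,1]>90)&(u>360)&(u<500)&(v>200)&(v<340)
rect(blue&(Z>.01)&(Z<.03),'blue')
c=camera_info('top');print(np.round(c['T'],3),c['mtx'])
E
```

```text
barL 147 ((566.6380004882812, 221.9447021484375), (12.664361000061035, 58.141815185546875), 15.979881286621094) [566.10626 221.04002] 0.08761197319432901
barR 142 ((571.1279296875, 126.39189147949219), (12.36601448059082, 59.18045425415039), 58.207481384277344) [570.8405  125.78176] 0.08778379987396656
redtop 90 ((523.6494750976562, 170.59515380859375), (43.94129943847656, 9.73609447479248), 89.35319519042969) [523.983   171.62802] 0.07187397136714924
blue 688 ((442.99261474609375, -267.6434020996094), (151.5457763671875, 85.06026458740234), 15.325427055358887) [ 436.0665  -281.50992] 0.021511801078481718
[[-1.600e-02 -9.960e-01  8.400e-02  4.440e-01]
 [-1.000e+00  1.600e-02 -1.000e-03 -4.500e-02]
 [-1.000e-03 -8.400e-02 -9.960e-01  1.179e+00]
 [ 0.000e+00  0.000e+00  0.000e+00  1.000e+00]] [[474.39965137   0.         318.83461877]
 [  0.         474.39965137 240.65022164]
 [  0.           0.           1.        ]]
```

The images agree with the nets. The bars are at pixels (204,230) and (243,226), 96 mm apart as specified. The red grip is at (228,248), the blue pocket at (410,282) with the lid to its right, and the oiler at (319,291). Next I'll work out the tool frame and the target yaws.

```bash
python3 - <<'E'
from h import *
s=st();print(R.from_quat(s['eef_rot']).as_matrix().round(3))
print(np.round(camera_info('wrist')['T_tool_cam'],3))
z=np.load('top0.npz');P=cloud('top',z['d']);Z=P[...,2]
v,u=np.mgrid[0:480,0:640]
for n,(a,b,c,d) in {'micr':(360,340,460,415),'lid':(425,215,485,320),'oil':(308,280,330,302),'bottle':(310,150,347,200)}.items():
    m=(u>=a)&(u<=c)&(v>=b)&(v<=d)&(Z>.04); q=P[m]; print(n,np.nanmin(q,0).round(3),np.nanmax(q,0).round(3))
E
```

```text
[[ 0.447 -0.    -0.894]
 [ 0.894  0.     0.447]
 [ 0.    -1.     0.   ]]
[[ 1.    -0.    -0.    -0.002]
 [ 0.    -0.266  0.964 -0.143]
 [-0.    -0.964 -0.266  0.067]
 [ 0.     0.     0.     1.   ]]
micr [ 0.168 -0.334  0.04 ] [ 0.264 -0.173  0.218]
lid [ 0.361 -0.445  0.04 ] [ 0.596 -0.301  0.147]
oil [ 0.403 -0.061  0.044] [ 0.434 -0.03   0.105]
bottle [ 0.648 -0.1    0.04 ] [ 0.715 -0.035  0.223]
```

View pics/fix_crop.png

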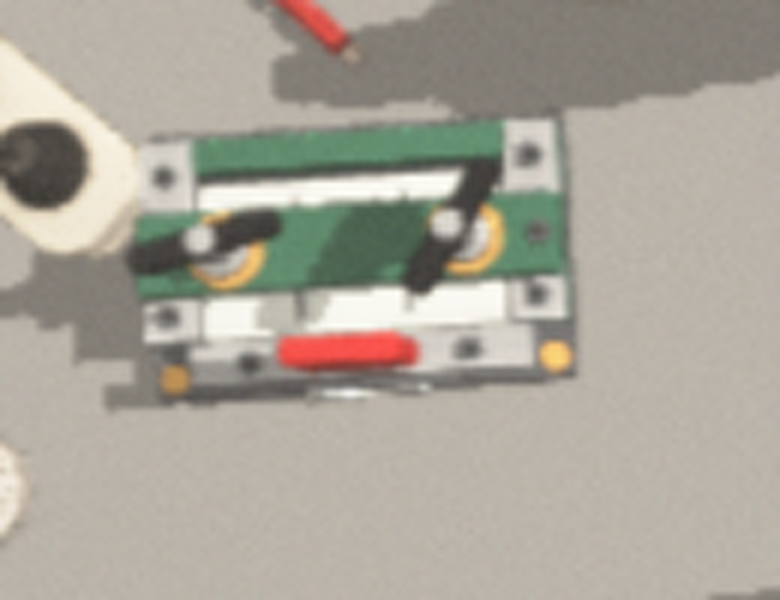

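View pics/case_crop.png

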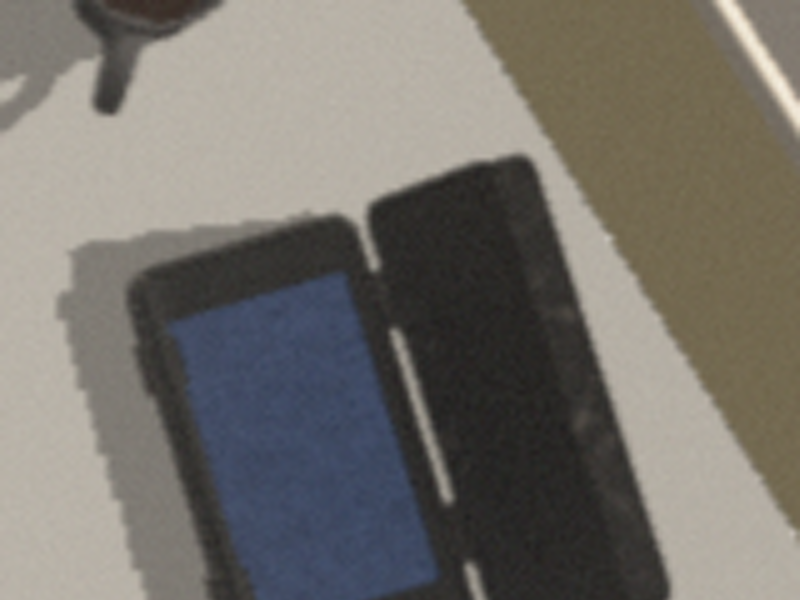

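```bash
cat >> h.py <<'E'
def ray(name,uv,z,s=None):
    c=camera_info(name);K=np.array(c['mtx']);T=np.array(c['T']) if 'T' in c else T_tool(s)@np.array(c['T_tool_cam'])
    uv=np.atleast_2d(np.asarray(uv,float)); d=np.c_[(uv-K[:2,2])/[K[0,0],K[1,1]],np.ones(len(uv))]@T[:3,:3].T
    return T[:3,3]+d*((z-T[2,3])/d[:,2])[:,None]
def fit(name,mask,z,l,s=None):
    m=mask.astype(np.uint8); n,lab,stt,_=cv2.connectedComponentsWithStats(m)
    k=1+np.argmax(stt[1:,4]); vv,uu=np.nonzero(lab==k)
    p=ray(name,np.c_[uu,vv],z,s)[:,:2]*1000; r=cv2.minAreaRect(p.astype(np.float32)); print(l,len(p),np.round(r[0],1),np.round(r[1],1),round(r[2],1),'mean',p.mean(0).round(1)); return r
E
python3 - <<'E'
from h import *
z=np.load('top0.npz');h=cv2.cvtColor(z['im'],cv2.COLOR_BGR2HSV).astype(int)
v,u=np.mgrid[0:480,0:640]
print(h[285,410])
fit('top',(abs(h[...,0]-h[285,410,0])<15)&(h[...,1]>70)&(u>360)&(u<450)&(v>220)&(v<335),.021,'blue')
red=((h[...,0]<8)|(h[...,0]>172))&(h[...,1]>120)&(u>190)&(u<270)&(v>205)&(v<275)
fit('top',red,.072,'red')
E
```

```text
[111  87 100]
blue 2326 [ 443.1 -266.6] [154.8  90.5] 15.6 mean [ 442.7 -267.3]
red 114 [522.4 169.1] [51.5 11.7] 89.1 mean [523.3 169. ]
```

```bash
cat >> h.py <<'E'
def go(x,y,z,yaw=None):
    "remaining shift in tool axes (mm) and turn about tool y"
    s=st();Rm=R.from_quat(s['eef_rot']).as_matrix();d=np.array([x,y,z])-np.array(s['tool_pos'])*1000
    cy=np.degrees(np.arctan2(Rm[1,0],Rm[0,0]))
    print('shift tool',(Rm.T@d).round(1),'norm',np.linalg.norm(d).round(1),'yaw',cy.round(2),'tilt',np.degrees(np.arccos(-Rm[2,1])).round(2), 'turn y',None if yaw is None else round(-np.radians((yaw-cy+180)%360-180),3))
    if yaw is not None:
        v=R.from_euler('z',yaw,degrees=True).as_matrix()@np.array([[1,0,0],[0,0,1],[0,-1,0]]).T  # unused check
        target=R.from_euler('z',yaw,degrees=True)*R.from_matrix(np.array([[1,0,0],[0,0,-1],[0,-1,0]]).T if 0 else np.array([[1,0,0],[0,0,1],[0,-1,0]]))
        print('rotvec to level+yaw',(R.from_matrix(Rm).inv()*target).as_rotvec().round(4))
E
python3 -c "
from h import *
go(566.6,221.9,180,16)"
python3 -m handwheel '[[-17.4,4.4,-35.8,0,0,0],[-17.4,4.4,-35.8,0,0,0],[-17.4,4.4,-35.8,0,0,0],[-17.4,4.4,-35.8,0,0,0],[-17.4,4.4,-35.8,0,0,0],[-17.4,4.4,-35.8,0,0,0],[-17.4,4.4,-35.8,0,0,0],[-17.4,4.4,-35.8,0,0,0]]' 45 60
python3 -c "
from h import *
show();go(566.6,221.9,180,16)"
```

```text
shift tool [-198.1   51.3 -407.5] norm 456.0 yaw 63.42 tilt 0.0 turn y 0.828
rotvec to level+yaw [-0.      0.8277  0.    ]
clock: 2.07
tool_pos: [0.4841, 0.3331, 0.1941]
eef_rot: [-0.594, -0.38, 0.377, 0.601]
wrist_force: [-0.1, 0.2, -0.0]
width: 0.526
t 2.07 p [0.4841 0.3331 0.1941] q [-0.5935 -0.3797  0.377   0.6012] F [-0.1  0.2 -0. ] M [ 0.03 -0.05  0.05] w 0.526 j [-0.71  0.47  0.04  1.75 -0.04  0.92  0.48]
shift tool [ -65.4   12.7 -122.2] norm 139.2 yaw 64.7 tilt 0.65 turn y 0.85
rotvec to level+yaw [-0.0105  0.85    0.0054]
```

```bash
python3 -m handwheel '[[-22,4,-40,0,0,0],[-22,4,-40,0,0,0],[-21,4,-40,0,0,0],[0,0,0,0,0.125,0],[0,0,0,0,0.125,0],[0,0,0,0,0.125,0],[0,0,0,0,0.125,0],[0,0,0,0,0.125,0]]' 45 60
python3 -c "
from h import *
show();go(566.6,221.9,180,16)"
```

```text
clock: 2.73
tool_pos: [0.5665, 0.2147, 0.1819]
eef_rot: [-0.684, -0.176, 0.173, 0.687]
wrist_force: [0.2, -0.0, 0.6]
width: 0.528
t 2.73 p [0.5665 0.2147 0.1819] q [-0.6836 -0.1756  0.1728  0.687 ] F [ 0.2 -0.   0.6] M [ 0.04 -0.02  0.  ] w 0.528 j [-0.6   0.52  0.22  1.72 -0.14  0.91  0.18]
shift tool [3.6 2.  6.3] norm 7.5 yaw 28.52 tilt 0.36 turn y 0.219
rotvec to level+yaw [-0.0042  0.2185  0.0046]
```

```bash
python3 -m handwheel '[[4,2,6,-0.004,0.11,0.005],[0,0,0,0,0.11,0],[0,0,0,0,0,0]]' 45 60
cat > wr.py <<'E'
from h import *
import sys
n=sys.argv[1]
s=st();im,d=get_image('wrist');cv2.imwrite(f'pics/{n}.png',im);np.savez(f'{n}.npz',im=im,d=d,tp=s['tool_pos'],er=s['eef_rot'])
show(s)
P=cloud('wrist',d,s);X,Y,Z=P[...,0],P[...,1],P[...,2]
g=im.max(2)
for l,c in {'L':(.5666,.2219),'R':(.5711,.1264)}.items():
    m=(np.hypot(X-c[0],Y-c[1])<.045)&(Z>.074)&(Z<.105)&(g<90)
    if m.sum()>100:
        zt=np.median(Z[m]); r=fit('wrist',m,zt,l,s); print('ztop',zt.round(4))
h=cv2.cvtColor(im,cv2.COLOR_BGR2HSV).astype(int)
red=((h[...,0]<8)|(h[...,0]>172))&(h[...,1]>120)&(Z>.066)&(Z<.08)
if red.sum()>100: fit('wrist',red,.072,'red',s)
E
python3 wr.py w1
```

```text
clock: 2.98
tool_pos: [0.5676, 0.2214, 0.1802]
eef_rot: [0.701, 0.092, -0.092, -0.701]
wrist_force: [0.3, -0.6, -0.7]
width: 0.527
t 2.98 p [0.5676 0.2214 0.1802] q [ 0.7014  0.092  -0.0917 -0.7009] F [ 0.3 -0.6 -0.7] M [-0.06  0.    0.02] w 0.527 j [-0.65  0.54  0.28  1.71 -0.18  0.92 -0.04]
L 667 [561.3 236.5] [11.5 29.4] 15.2 mean [561.  237.4]
ztop 0.0881
R 1273 [570.5 128.3] [16.9 61.4] 58.8 mean [570.7 129.1]
ztop 0.087
red 585 [524.7 177.8] [12.  36.9] 2.8 mean [524.  180.7]
```

View pics/w1.png

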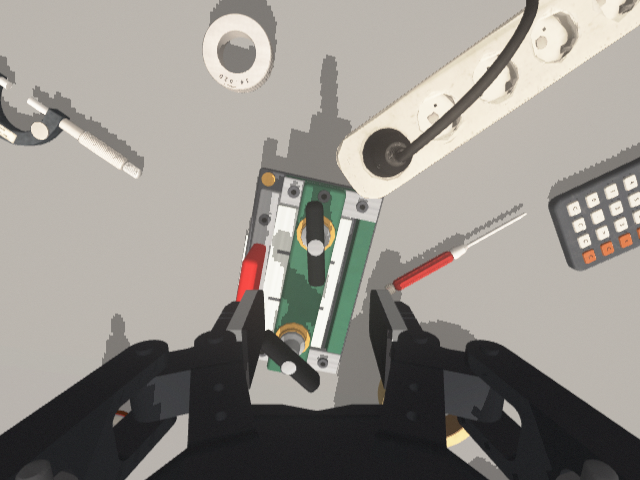

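```bash
python3 -c "
from h import *
print(ray('wrist',[[316,247]],.092,st()));go(566,221.8,62,15.5)"

```

```text
[[0.56615261 0.22204793 0.092     ]]
shift tool [ -1.4 118.1   0.4] norm 118.2 yaw 15.27 tilt 0.03 turn y -0.004
rotvec to level+yaw [ 0.0004 -0.004   0.0003]
```

```bash
python3 -m handwheel '[[-1,30,0,0,0,0],[0,30,0,0,0,0],[0,30,0,0,0,0],[0,20,0,0,0,0],[0,8,0,0,0,0],[0,0,0,0,0,0]]' 30 60
python3 -c "
from h import *
show();go(566,221.8,62,15.5)"
```

```text
clock: 3.53
tool_pos: [0.5695, 0.2235, 0.0607]
eef_rot: [-0.698, -0.105, 0.1, 0.701]
wrist_force: [0.1, -0.4, 0.0]
width: 0.35
t 3.53 p [0.5695 0.2235 0.0607] q [-0.6984 -0.1048  0.0996  0.7009] F [ 0.1 -0.4  0. ] M [-0.03  0.05 -0.01] w 0.35 j [-0.61  0.7   0.22  1.76 -0.23  0.69  0.03]
shift tool [-3.9 -1.3 -0.6] norm 4.1 yaw 16.62 tilt 0.47 turn y 0.019
rotvec to level+yaw [-0.0025  0.0195  0.0078]
```

```bash
python3 -m handwheel '[[-4,-1,-0.5,-0.002,0.019,0.008],[0,0,0,0,0,0]]' 30 60
python3 -m handwheel '[[0,0,0,0,0,0],[0,0,0,0,0,0],[0,0,0,0,0,0],[0,0,0,0,0,0],[0,0,0,0,0,0]]' 0 60
python3 -c "
from h import *
show();go(566,221.8,62,15.5)"
```

```text
clock: 3.7
tool_pos: [0.566, 0.2217, 0.0628]
eef_rot: [-0.7, -0.095, 0.096, 0.701]
wrist_force: [-0.2, 0.1, 0.5]
width: 0.351
clock: 4.12
tool_pos: [0.5667, 0.2219, 0.0651]
eef_rot: [-0.7, -0.097, 0.096, 0.701]
wrist_force: [0.5, -0.1, -5.6]
width: 0.129
t 4.12 p [0.5667 0.2219 0.0651] q [-0.7001 -0.0973  0.0957  0.7009] F [ 0.5 -0.1 -5.6] M [ 0.01 -0.21  0.11] w 0.129 j [-0.61  0.69  0.23  1.77 -0.23  0.7   0.01]
shift tool [-0.7  3.1  0.1] norm 3.2 yaw 15.69 tilt 0.15 turn y 0.003
rotvec to level+yaw [-0.0008  0.0033  0.0024]
```

```bash
python3 -m handwheel '[[0,0,0,0,-0.05,0],[0,0,0,0,-0.05,0]]'
python3 -c "
from h import *
show();go(566,221.8,62,15.5)"
```

```text
clock: 4.28
tool_pos: [0.5667, 0.222, 0.065]
eef_rot: [-0.694, -0.132, 0.13, 0.695]
wrist_force: [0.4, -0.2, -4.8]
width: 0.126
t 4.28 p [0.5667 0.222  0.065 ] q [-0.6944 -0.1318  0.1302  0.6953] F [ 0.4 -0.2 -4.8] M [ 0.11 -0.05 -1.17] w 0.126 j [-0.59  0.69  0.21  1.77 -0.2   0.7   0.09]
shift tool [-0.7  3.   0.1] norm 3.1 yaw 21.35 tilt 0.16 turn y 0.102
rotvec to level+yaw [-0.001   0.1021  0.0025]
```

```bash
python3 -m handwheel '[[0,0,0,0,0.1,0],[0,0,0,0,0.05,0],[0,0,0,0,0.05,0]]'
python3 -c "
from h import *
show();go(566,221.8,62,15.5)"
```

```text
clock: 4.53
tool_pos: [0.5667, 0.2215, 0.0655]
eef_rot: [-0.704, -0.06, 0.058, 0.705]
wrist_force: [-0.6, -0.2, -3.9]
width: 0.126
t 4.53 p [0.5667 0.2215 0.0655] q [-0.7038 -0.0595  0.0584  0.7055] F [-0.6 -0.2 -3.9] M [-0.16  0.02  0.12] w 0.126 j [-0.63  0.69  0.26  1.77 -0.26  0.71 -0.07]
shift tool [-0.7  3.5  0.4] norm 3.6 yaw 9.57 tilt 0.16 turn y -0.104
rotvec to level+yaw [-0.0021 -0.1035  0.0019]
```

```bash
python3 -m handwheel '[[0,-0.4,0,0,0.12,0],[0,-0.5,0,0,0.12,0],[0,-0.5,0,0,0.12,0],[0,-0.5,0,0,0.12,0],[0,-0.5,0,0,0.12,0],[0,-0.5,0,0,0.12,0],[0,-0.5,0,0,0.12,0],[0,-0.5,0,0,0.12,0]]'
python3 -c "
from h import *
show();go(566,221.8,62,-99)"
```

```text
clock: 5.2
tool_pos: [0.5663, 0.2216, 0.0697]
eef_rot: [-0.646, 0.285, -0.285, 0.648]
wrist_force: [0.8, -0.5, -7.1]
width: 0.125
t 5.2 p [0.5663 0.2216 0.0697] q [-0.6461  0.2853 -0.2853  0.6478] F [ 0.8 -0.5 -7.1] M [-0.31 -0.18  0.1 ] w 0.125 j [-0.81  0.74  0.52  1.78 -0.51  0.76 -0.86]
shift tool [-0.3  7.7 -0.2] norm 7.7 yaw -47.59 tilt 0.14 turn y 0.897
rotvec to level+yaw [-0.0016  0.8972 -0.0019]
```

```bash
python3 -m handwheel '[[0,-0.4,0,0,0.12,0],[0,-0.5,0,0,0.12,0],[0,-0.5,0,0,0.12,0],[0,-0.5,0,0,0.12,0],[0,-0.5,0,0,0.12,0],[0,-0.5,0,0,0.12,0],[0,-0.5,0,0,0.12,0],[0,-0.5,0,0,0.12,0]]'
python3 -c "
from h import *
show();go(566,221.8,62,-99)"
```

```text
clock: 5.87
tool_pos: [0.5662, 0.222, 0.0736]
eef_rot: [-0.43, 0.561, -0.56, 0.432]
wrist_force: [1.5, -1.3, -6.7]
width: 0.125
t 5.87 p [0.5662 0.222  0.0736] q [-0.4304  0.5606 -0.5605  0.4317] F [ 1.5 -1.3 -6.7] M [-0.35 -0.18  0.11] w 0.125 j [-0.97  0.82  0.76  1.79 -0.74  0.85 -1.68]
shift tool [ 0.3 11.6 -0.1] norm 11.6 yaw -104.88 tilt 0.1 turn y -0.103
rotvec to level+yaw [-0.001  -0.1027 -0.0015]
```

```bash
python3 -m handwheel '[[0,0,0,0,0,0],[0,0,0,0,0,0],[0,0,0,0,0,0]]' 30 60
python3 -m handwheel '[[0,-20,0,0,0,0],[0,-35,0,0,0,0],[0,-25,0,0,0,0],[0,0,0,0,0,0]]'
python3 -c "
from h import *
show();go(571,127,150,-121.8)"
```

```text
clock: 6.12
tool_pos: [0.567, 0.2236, 0.0747]
eef_rot: [-0.431, 0.56, -0.56, 0.433]
wrist_force: [1.0, 0.3, -0.8]
width: 0.348
clock: 6.45
tool_pos: [0.5668, 0.224, 0.1581]
eef_rot: [-0.434, 0.558, -0.556, 0.437]
wrist_force: [0.3, 0.1, -0.4]
width: 0.351
t 6.45 p [0.5668 0.224  0.1581] q [-0.4342  0.5578 -0.5562  0.437 ] F [ 0.3  0.1 -0.4] M [ 0.03 -0.04 -0.  ] w 0.351 j [-1.03  0.71  0.86  1.75 -0.64  0.98 -1.73]
shift tool [93.2  7.7 27.5] norm 97.5 yaw -103.95 tilt 0.26 turn y 0.312
rotvec to level+yaw [ 2.000e-04  3.115e-01 -4.600e-03]
```

```bash
python3 -m handwheel '[[36,0,10,0,0,0],[36,0,10,0,0,0],[22,0,6,0,0,0],[0,0,0,0,0.12,0],[0,0,0,0,0.12,0],[0,0,0,0,0.07,0],[0,0,0,0,0,0]]'
python3 wr.py w2; python3 -c "
from h import *
go(571,127,150,-121.8)"
```

```text
clock: 7.03
tool_pos: [0.5734, 0.1249, 0.162]
eef_rot: [-0.341, 0.619, -0.614, 0.353]
wrist_force: [0.3, 1.0, 0.3]
width: 0.347
t 7.03 p [0.5734 0.1249 0.162 ] q [-0.3408  0.6186 -0.6138  0.3528] F [0.3 1.  0.3] M [-0.    0.01 -0.02] w 0.347 j [-0.93  0.7   0.93  1.82 -0.69  0.97 -1.81]
L 1145 [578.3 213.6] [17.1 39. ] 73.8 mean [580.1 212.2]
ztop 0.095
R 766 [585.  115.9] [11.4 30.2] 59.1 mean [586. 115.]
ztop 0.088
red 875 [526.4 167.7] [13.1 45.7] 2.8 mean [526.1 165.5]
shift tool [-0.3 12.  -3.3] norm 12.5 yaw -121.06 tilt 1.04 turn y 0.013
rotvec to level+yaw [-0.0026  0.0129 -0.018 ]
```

View pics/w2.png

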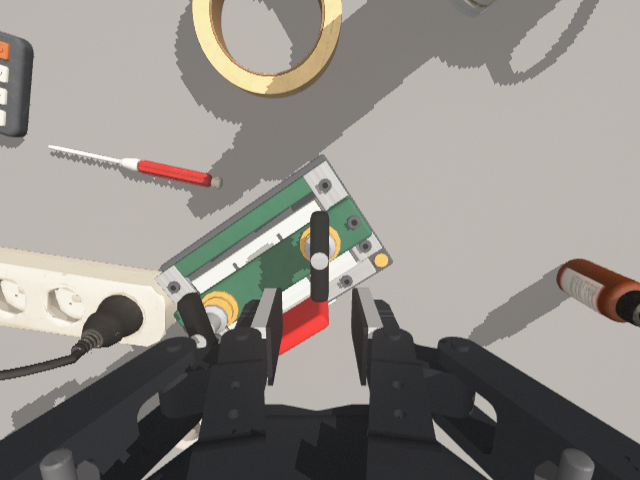

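```bash
python3 -c "
from h import *
print(ray('wrist',[[319,260]],.092,st()));go(571.2,126,62,-121.3)"

```

```text
[[0.57201352 0.12356203 0.092     ]]
shift tool [  2.  100.   -2.8] norm 100.1 yaw -121.06 tilt 1.04 turn y 0.004
rotvec to level+yaw [-0.0027  0.0042 -0.018 ]
```

```bash
python3 -m handwheel '[[1.5,25,-2,-0.003,0.004,-0.018],[0,30,0,0,0,0],[0,25,0,0,0,0],[0,12,0,0,0,0],[0,4,0,0,0,0],[0,0,0,0,0,0]]' 30 60
python3 -c "
from h import *
show();go(571.5,125.2,63,-121.3)"
```

```text
clock: 7.58
tool_pos: [0.5739, 0.1279, 0.0643]
eef_rot: [-0.352, 0.613, -0.611, 0.356]
wrist_force: [-0.7, -1.1, -0.6]
width: 0.352
t 7.58 p [0.5739 0.1279 0.0643] q [-0.3519  0.6128 -0.6115  0.356 ] F [-0.7 -1.1 -0.6] M [ 0.03 -0.03  0.05] w 0.352 j [-0.85  0.82  0.8   1.85 -0.81  0.82 -1.72]
shift tool [ 3.5  1.3 -0.8] norm 3.8 yaw -119.92 tilt 0.35 turn y 0.024
rotvec to level+yaw [-0.0012  0.0241 -0.006 ]
```

```bash
python3 -m handwheel '[[3.5,1.3,-0.8,-0.001,0.024,-0.006],[0,0,0,0,0,0]]' 30 60
python3 -m handwheel '[[0,0,0,0,0,0],[0,0,0,0,0,0],[0,0,0,0,0,0],[0,0,0,0,0,0],[0,0,0,0,0,0]]' 0 60
python3 -c "
from h import *
show();go(571.5,125.2,63,-121.3)"
```

```text
clock: 7.75
tool_pos: [0.5722, 0.1251, 0.0644]
eef_rot: [0.346, -0.616, 0.617, -0.347]
wrist_force: [-1.1, -0.1, -0.3]
width: 0.348
clock: 8.17
tool_pos: [0.573, 0.125, 0.0662]
eef_rot: [0.346, -0.615, 0.617, -0.348]
wrist_force: [1.0, -0.3, -4.3]
width: 0.129
t 8.17 p [0.573  0.125  0.0662] q [ 0.3455 -0.6155  0.617  -0.3481] F [ 1.  -0.3 -4.3] M [-0.16 -0.16 -0.02] w 0.129 j [-0.86  0.82  0.81  1.85 -0.81  0.83 -1.74]
shift tool [ 0.6  3.2 -1.4] norm 3.6 yaw -121.26 tilt 0.24 turn y 0.001
rotvec to level+yaw [-0.0036  0.0007 -0.0021]
```

Gripped with low lateral force. I'll try counter-clockwise first, which should be the way it gives.

```bash
python3 -m handwheel '[[0,0,0,0,-0.05,0],[0,0,0,0,-0.05,0]]'
python3 -c "
from h import *
show();go(571.5,125.2,63,-121.3)"
```

```text
clock: 8.33
tool_pos: [0.5731, 0.1252, 0.0665]
eef_rot: [0.376, -0.597, 0.599, -0.379]
wrist_force: [0.1, -0.5, -1.1]
width: 0.124
t 8.33 p [0.5731 0.1252 0.0665] q [ 0.3764 -0.5969  0.5986 -0.379 ] F [ 0.1 -0.5 -1.1] M [-0.01  0.12 -0.14] w 0.124 j [-0.84  0.81  0.79  1.85 -0.78  0.82 -1.65]
shift tool [ 0.7  3.5 -1.5] norm 3.9 yaw -115.43 tilt 0.26 turn y 0.102
rotvec to level+yaw [-0.004   0.1025 -0.0021]
```

It gives, with a moment of 0.14 N m. I'll carry on.

```bash
python3 -m handwheel '[[0,-0.5,0,0,-0.12,0],[0,-0.5,0,0,-0.12,0],[0,-0.5,0,0,-0.12,0],[0,-0.5,0,0,-0.12,0],[0,-0.5,0,0,-0.12,0],[0,-0.5,0,0,-0.12,0],[0,-0.5,0,0,-0.12,0],[0,-0.5,0,0,-0.12,0]]'
python3 -c "
from h import *
show()"
python3 -m handwheel '[[0,-0.5,0,0,-0.12,0],[0,-0.5,0,0,-0.12,0],[0,-0.5,0,0,-0.12,0],[0,-0.5,0,0,-0.12,0],[0,-0.5,0,0,-0.12,0],[0,-0.5,0,0,-0.12,0],[0,-0.5,0,0,-0.12,0],[0,-0.5,0,0,-0.12,0]]'
python3 -c "
from h import *
show();go(571.5,125.2,63,0)"
```

```text
clock: 9.0
tool_pos: [0.5729, 0.1272, 0.0706]
eef_rot: [-0.616, 0.343, -0.345, 0.619]
wrist_force: [0.6, 0.4, -6.0]
width: 0.128
t 9.0 p [0.5729 0.1272 0.0706] q [-0.6164  0.3431 -0.3453  0.619 ] F [ 0.6  0.4 -6. ] M [ 0.15 -0.04 -0.11] w 0.128 j [-0.69  0.72  0.56  1.84 -0.54  0.73 -0.85]
clock: 9.67
tool_pos: [0.5712, 0.1281, 0.0746]
eef_rot: [-0.706, 0.006, -0.006, 0.708]
wrist_force: [0.2, 0.9, -4.2]
width: 0.127
t 9.67 p [0.5712 0.1281 0.0746] q [-0.7059  0.0056 -0.0064  0.7082] F [ 0.2  0.9 -4.2] M [ 0.15  0.15 -0.16] w 0.127 j [-0.52  0.66  0.3   1.83 -0.29  0.7  -0.07]
shift tool [ 0.4 11.6 -3. ] norm 12.0 yaw -0.97 tilt 0.2 turn y -0.017
rotvec to level+yaw [-0.0033 -0.0169  0.0012]
```

```bash
python3 -m handwheel '[[0,0,0,0,0,0],[0,0,0,0,0,0],[0,0,0,0,0,0]]' 34 60
python3 -m handwheel '[[0,-20,0,0,0,0],[0,-35,0,0,0,0],[0,-35,0,0,0,0],[-24,0,-22,0,0,0],[-24,0,-22,0,0,0],[0,0,0,0,-0.06,0],[0,0,0,0,0,0]]'
python3 wr.py w3;python3 -c "
from h import *
go(524,171,40,2.7)"
```

```text
clock: 9.92
tool_pos: [0.5721, 0.1273, 0.0758]
eef_rot: [-0.706, 0.006, -0.008, 0.709]
wrist_force: [-0.1, 0.3, -0.6]
width: 0.401
clock: 10.5
tool_pos: [0.5234, 0.0832, 0.1718]
eef_rot: [-0.706, -0.01, 0.004, 0.709]
wrist_force: [0.8, -0.2, 0.3]
width: 0.397
t 10.5 p [0.5234 0.0832 0.1718] q [-0.7055 -0.01    0.0043  0.7086] F [ 0.8 -0.2  0.3] M [ 0.08 -0.04 -0.02] w 0.397 j [-0.53  0.42  0.36  1.93 -0.21  0.81 -0.03]
L 2447 [565.  217.6] [15.  58.9] 74.1 mean [567.1 216.1]
ztop 0.0961
R 1773 [568.9 124.7] [58.2 13.6] 89.5 mean [568.7 126.2]
ztop 0.0962
red 1365 [524.3 170.1] [11.4 46.4] 1.7 mean [524.4 170.7]
shift tool [  1.3 132.   87.8] norm 158.5 yaw 0.98 tilt 0.47 turn y -0.03
rotvec to level+yaw [-0.0035 -0.03    0.0074]
```

View pics/w3.png

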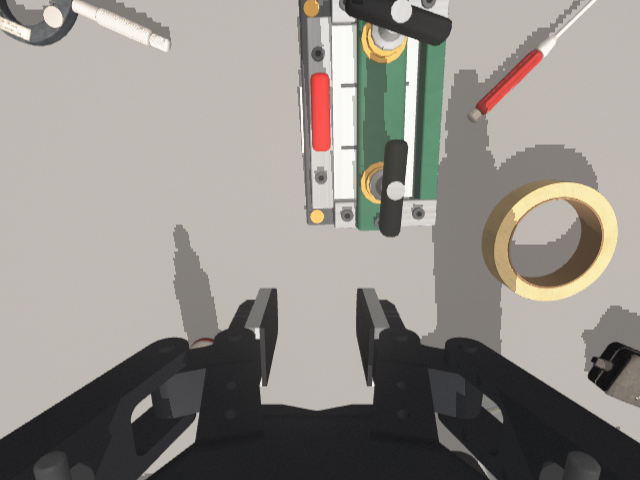

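```bash
python3 -m handwheel '[[0.5,0,30,-0.003,-0.03,0.007],[0,0,30,0,0,0],[0,0,27,0,0,0],[0,0,0,0,0,0]]' 34 60
python3 wr.py w4;python3 -c "
from h import *
go(524.3,170.5,40,2.5)"
```

```text
clock: 10.88
tool_pos: [0.5234, 0.1721, 0.1722]
eef_rot: [-0.707, -0.011, 0.01, 0.707]
wrist_force: [-0.8, 0.8, -0.0]
width: 0.401
t 10.88 p [0.5234 0.1721 0.1722] q [-0.7068 -0.0113  0.0095  0.7072] F [-0.8  0.8 -0. ] M [ 0.07 -0.04 -0.05] w 0.401 j [-0.66  0.46  0.34  1.87 -0.2   0.84 -0.19]
L 800 [550.3 224.8] [11.5 28.4] 74.9 mean [549.6 225.2]
ztop 0.0967
R 477 [569.2 147.7] [13.4 21.1] 0.2 mean [569.4 149. ]
ztop 0.0957
red 1042 [524.3 171.2] [11.2 47.5] 2.1 mean [524.4 171.9]
shift tool [  0.3 132.2   1.3] norm 132.2 yaw 1.59 tilt 0.16 turn y -0.016
rotvec to level+yaw [ 0.0013 -0.0158  0.0026]
```

```bash
python3 -m handwheel '[[0.5,30,0,0.001,-0.015,0.002],[0,30,0,0,0,0],[0,30,0,0,0,0],[0,22,0,0,0,0],[0,12,0,0,0,0],[0,4,0,0,0,0],[0,0,0,0,0,0]]' 34 60
python3 -c "
from h import *
show();go(524.3,171,40,2.4)"
```

```text
clock: 11.52
tool_pos: [0.5314, 0.1701, 0.0438]
eef_rot: [-0.706, -0.012, 0.007, 0.708]
wrist_force: [-8.6, 1.5, 17.3]
width: 0.4
t 11.52 p [0.5314 0.1701 0.0438] q [-0.7063 -0.0124  0.0071  0.7077] F [-8.6  1.5 17.3] M [0.22 1.69 0.02] w 0.4 j [-0.59  0.67  0.26  1.91 -0.29  0.59 -0.11]
shift tool [-7.1  3.7  1.1] norm 8.1 yaw 1.58 tilt 0.45 turn y -0.014
rotvec to level+yaw [-0.0019 -0.0143  0.0076]
```

```bash
python3 -m handwheel '[[0,-8,0,0,0,0],[-7,0,1,-0.002,-0.014,0.008],[0,0,0,0,0,0]]' 34 60
python3 -c "
from h import *
show();go(524.3,171,40,2.4)"
```

```text
clock: 11.77
tool_pos: [0.5251, 0.1697, 0.0528]
eef_rot: [0.707, 0.013, -0.013, -0.707]
wrist_force: [-0.6, 0.0, -1.5]
width: 0.398
t 11.77 p [0.5251 0.1697 0.0528] q [ 0.7073  0.0128 -0.0131 -0.7066] F [-0.6  0.  -1.5] M [-0.01  0.    0.01] w 0.398 j [-0.6   0.65  0.27  1.92 -0.28  0.61 -0.11]
shift tool [-0.8 12.8  1.3] norm 12.8 yaw 2.09 tilt 0.06 turn y -0.005
rotvec to level+yaw [ 0.001  -0.0054 -0.0005]
```

```bash
python3 -c "
from h import *
z=np.load('w3.npz');s=dict(tool_pos=z['tp'],eef_rot=z['er']);P=cloud('wrist',z['d'],s)
for y0 in (.150,.185):
  m=(abs(P[...,1]-y0)<.004)
  q=P[m]
  for x in np.arange(.49,.62,.004):
    k=abs(q[:,0]-x)<.002
    print(int(x*1000),(np.median(q[k,2])*1000).round(0) if k.any() else None,end='; ')
  print()
"
```

```text
490 1.0; 494 1.0; 498 1.0; 502 1.0; 506 1.0; 510 1.0; 514 12.0; 518 23.0; 522 72.0; 526 72.0; 530 72.0; 534 23.0; 538 31.0; 542 31.0; 546 31.0; 550 31.0; 554 45.0; 558 46.0; 562 46.0; 566 90.0; 570 95.0; 574 97.0; 578 94.0; 582 None; 586 None; 590 31.0; 594 31.0; 598 31.0; 602 21.0; 606 31.0; 610 31.0; 614 31.0; 618 30.0; 
490 1.0; 494 1.0; 498 1.0; 502 1.0; 506 1.0; 510 12.0; 514 13.0; 518 71.0; 522 73.0; 526 73.0; 530 71.0; 534 29.0; 538 31.0; 542 31.0; 546 31.0; 550 32.0; 554 45.0; 558 46.0; 562 46.0; 566 46.0; 570 46.0; 574 46.0; 578 46.0; 582 45.0; 586 32.0; 590 31.0; 594 31.0; 598 None; 602 25.0; 606 31.0; 610 31.0; 614 31.0; 618 None;
```

```bash
python3 -m handwheel '[[-1,0,1,0.001,-0.005,0],[0,0,0,0,0,0],[0,0,0,0,0,0]]' 20 60
python3 -c "
from h import *
show();go(524,171,41,2.4)"
```

```text
clock: 12.02
tool_pos: [0.5243, 0.1702, 0.0524]
eef_rot: [0.707, 0.014, -0.014, -0.707]
wrist_force: [0.8, 0.1, 0.3]
width: 0.237
t 12.02 p [0.5243 0.1702 0.0524] q [ 0.7072  0.0143 -0.0141 -0.7068] F [0.8 0.1 0.3] M [-0.03 -0.04 -0.01] w 0.237 j [-0.6   0.65  0.27  1.92 -0.28  0.61 -0.11]
shift tool [-0.3 11.4  0.8] norm 11.5 yaw 2.3 tilt 0.04 turn y -0.002
rotvec to level+yaw [ 0.0006 -0.0017  0.0002]
```

```bash
python3 -m handwheel '[[-0.5,5,0.8,0,0,0],[-0.4,4,0,0,0,0],[0,2,0,0,0,0],[0,0,0,0,0,0]]' 20 60
python3 -c "
from h import *
show();go(524,171,41,2.4)"
```

```text
clock: 12.35
tool_pos: [0.523, 0.1708, 0.0395]
eef_rot: [0.707, 0.014, -0.014, -0.707]
wrist_force: [-0.0, 0.5, 0.4]
width: 0.23
t 12.35 p [0.523  0.1708 0.0395] q [ 0.7074  0.0139 -0.0143 -0.7065] F [-0.   0.5  0.4] M [ 0.01  0.05 -0.  ] w 0.23 j [-0.59  0.67  0.26  1.93 -0.29  0.58 -0.11]
shift tool [ 1.  -1.5  0.2] norm 1.8 yaw 2.28 tilt 0.07 turn y -0.002
rotvec to level+yaw [ 0.0012 -0.0021 -0.0006]
```

Free of contact now. I'll close gently, then firm up the grip.

```bash
python3 -m handwheel '[[1,0,0,0,0,0],[0,0,0,0,0,0],[0,0,0,0,0,0],[0,0,0,0,0,0]]' 0 40
python3 -c "
from h import *
show()"
python3 -m handwheel '[[0,0,0,0,0,0],[0,0,0,0,0,0]]' 0 90
python3 -c "
from h import *
show();go(524,171,41,2.4)"
```

```text
clock: 12.68
tool_pos: [0.5243, 0.1708, 0.0394]
eef_rot: [0.707, 0.014, -0.014, -0.707]
wrist_force: [0.5, 0.4, -0.2]
width: 0.134
t 12.68 p [0.5243 0.1708 0.0394] q [ 0.7074  0.0138 -0.0143 -0.7065] F [ 0.5  0.4 -0.2] M [0.05 0.06 0.02] w 0.134 j [-0.59  0.67  0.26  1.92 -0.29  0.59 -0.1 ]
clock: 12.85
tool_pos: [0.5245, 0.1708, 0.0395]
eef_rot: [0.707, 0.014, -0.014, -0.707]
wrist_force: [1.0, 0.0, -0.3]
width: 0.123
t 12.85 p [0.5245 0.1708 0.0395] q [ 0.7074  0.0139 -0.0141 -0.7066] F [ 1.   0.  -0.3] M [ 0.02  0.1  -0.04] w 0.123 j [-0.59  0.67  0.26  1.92 -0.29  0.58 -0.1 ]
shift tool [-0.5 -1.5  0.2] norm 1.6 yaw 2.27 tilt 0.06 turn y -0.002
rotvec to level+yaw [ 0.0011 -0.0022 -0.0003]
```

```bash
python3 -m handwheel '[[-3,0,0,0,0,0],[-4,0,0,0,0,0],[-4,0,0,0,0,0]]'
python3 -c "
from h import *
show();go(424,166.5,39.5,2.5)"
```

```text
clock: 13.1
tool_pos: [0.5143, 0.1703, 0.0395]
eef_rot: [0.707, 0.015, -0.013, -0.707]
wrist_force: [1.3, -0.1, -2.6]
width: 0.123
t 13.1 p [0.5143 0.1703 0.0395] q [ 0.7073  0.0147 -0.0129 -0.7066] F [ 1.3 -0.1 -2.6] M [ 0.02 -0.19  0.  ] w 0.123 j [-0.6   0.66  0.26  1.95 -0.29  0.57 -0.11]
shift tool [-90.4  -0.3  -0.3] norm 90.4 yaw 2.24 tilt 0.16 turn y -0.005
rotvec to level+yaw [ 0.0011 -0.0045  0.0025]
```

```bash
python3 -m handwheel '[[-6,0,0,0.001,-0.004,0.002],[-6,0,0,0,0,0],[-6,0,0,0,0,0],[-6,0,0,0,0,0],[-6,0,0,0,0,0],[-6,0,0,0,0,0]]'
python3 -c "
from h import *
show();go(424,166.5,39.5,2.5)"
```

```text
clock: 13.6
tool_pos: [0.474, 0.1683, 0.0393]
eef_rot: [0.707, 0.016, -0.016, -0.707]
wrist_force: [1.9, -0.4, -3.1]
width: 0.126
t 13.6 p [0.474  0.1683 0.0393] q [ 0.7071  0.0155 -0.0155 -0.7068] F [ 1.9 -0.4 -3.1] M [-0.02 -0.24 -0.01] w 0.126 j [-0.63  0.61  0.25  2.05 -0.3   0.51 -0.12]
shift tool [-50.   -0.2   0.4] norm 50.0 yaw 2.52 tilt 0.02 turn y 0.0
rotvec to level+yaw [ 0.0003  0.0003 -0.0001]
```

```bash
python3 -m handwheel '[[-6,0,0,0,0,0],[-6,0,0,0,0,0],[-6,0,0,0,0,0],[-6,0,0,0,0,0],[-6,0,0,0,0,0],[-5,0,0,0,0,0],[0,0,0,0,0,0]]'
python3 -c "
from h import *
show();go(424,166.5,39.5,2.5)"
python3 - <<'E'
from h import *
im,d=get_image('scene');cv2.imwrite('pics/s5.png',cv2.resize(im[150:330,150:420],None,fx=2.9,fy=2.9))
E
```

```text
clock: 14.18
tool_pos: [0.4313, 0.1661, 0.0387]
eef_rot: [0.707, 0.014, -0.018, -0.706]
wrist_force: [-1.1, -0.4, -3.8]
width: 0.129
t 14.18 p [0.4313 0.1661 0.0387] q [ 0.7074  0.014  -0.0177 -0.7064] F [-1.1 -0.4 -3.8] M [-0.05  0.13  0.05] w 0.129 j [-0.66  0.57  0.24  2.14 -0.3   0.46 -0.14]
shift tool [-7.3 -0.7  0.7] norm 7.4 yaw 2.57 tilt 0.31 turn y 0.001
rotvec to level+yaw [ 0.0013  0.0012 -0.0052]
```

View pics/s5.png

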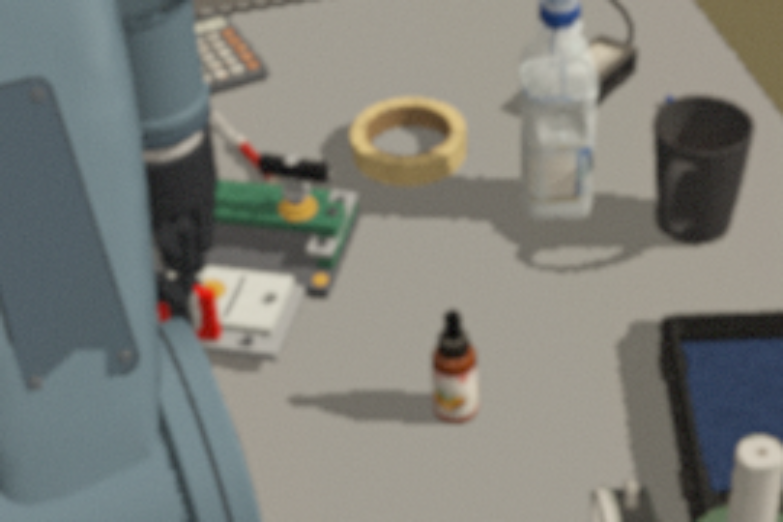

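```bash
python3 -m handwheel '[[0,-3,0,0.001,0.001,-0.005],[0,-6,0,0,0,0],[0,-10,0,0,0,0],[0,-14,0,0,0,0]]'
python3 -c "
from h import *
show();go(428,166,180,2.5)"
```

```text
clock: 14.57
tool_pos: [0.4305, 0.1652, 0.0719]
eef_rot: [0.708, 0.014, -0.016, -0.706]
wrist_force: [0.4, 0.9, -4.5]
width: 0.131
t 14.57 p [0.4305 0.1652 0.0719] q [ 0.7078  0.014  -0.0165 -0.7061] F [ 0.4  0.9 -4.5] M [-0.02  0.09 -0.01] w 0.131 j [-0.7   0.51  0.29  2.14 -0.27  0.53 -0.17]
shift tool [  -2.9 -108.1    0.6] norm 108.1 yaw 2.47 tilt 0.24 turn y -0.0
rotvec to level+yaw [ 0.0024 -0.0004 -0.0035]
```

```bash
python3 -m handwheel '[[-1,-16,0,0.002,0,-0.003],[0,-18,0,0,0,0],[0,-18,0,0,0,0],[0,-18,0,0,0,0],[0,-18,0,0,0,0],[0,-14,0,0,0,0],[0,-6,0,0,0,0],[0,0,0,0,0,0]]' 0 110
python3 wr.py w6; python3 -c "
from h import *
go(434,-60,180,2.5)"
```

```text
clock: 15.23
tool_pos: [0.4321, 0.1644, 0.1939]
eef_rot: [-0.706, -0.016, 0.011, 0.708]
wrist_force: [0.6, 0.6, -4.0]
width: 0.12
t 15.23 p [0.4321 0.1644 0.1939] q [-0.7056 -0.0164  0.0112  0.7084] F [ 0.6  0.6 -4. ] M [-0.02  0.11 -0.01] w 0.12 j [-0.79  0.28  0.39  2.08 -0.14  0.8  -0.28]
L 1233 [564.9 219.4] [12.7 58.3] 74.0 mean [566.6 219.4]
ztop 0.0965
R 1673 [564.4 126.6] [61.9 23.2] 89.3 mean [566.2 128.2]
ztop 0.0949
shift tool [  -6.8   12.5 -224.2] norm 224.7 yaw 2.23 tilt 0.45 turn y -0.005
rotvec to level+yaw [-0.0035 -0.0047  0.007 ]
```

View pics/w6.png

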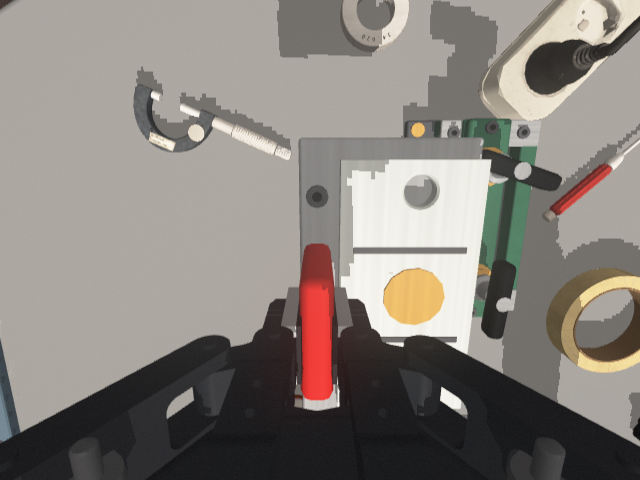

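```bash
cat > pl.py <<'E'
from h import *
import sys
z=np.load(sys.argv[1]+'.npz');s=dict(tool_pos=z['tp'],eef_rot=z['er']);P=cloud('wrist',z['d'],s)
Rm=R.from_quat(s['eef_rot']).as_matrix()
q=((P-s['tool_pos'])@Rm)*1000   # tool coords mm
v,u=np.mgrid[0:480,0:640]
m=np.isfinite(q[...,0])&(q[...,1]>-5)&(q[...,1]<35)&(q[...,0]>14)&(q[...,0]<66)&(abs(q[...,2])<75)&(u>345)&(v<340)
a=q[m];
for _ in range(4):
    A=np.c_[a[:,0],a[:,2],np.ones(len(a))];c=np.linalg.lstsq(A,a[:,1],rcond=None)[0];r=a[:,1]-A@c;a=a[abs(r)<max(1.,2*r.std())]
print(len(a),'plane y=%.4f x + %.4f z + %.1f (tool)'%tuple(c),'rms',r.std().round(2),'extent x',np.percentile(a[:,0],[0.5,99.5]).round(1),'z',np.percentile(a[:,2],[.5,99.5]).round(1))
m2=np.isfinite(q[...,0])&(abs(q[...,1]-(c[0]*q[...,0]+c[1]*q[...,2]+c[2]))<4)&(q[...,0]>-35)&(q[...,0]<90)
e=q[m2];print('x',np.percentile(e[:,0],[.3,99.7]).round(1),'zmax',np.percentile(e[:,2],99.7).round(1))
# yaw of rear edge
xs=[]
for z0 in range(10,66,4):
    k=m2&(abs(q[...,2]-z0)<2); 
    if k.sum()>30: xs.append((z0,np.percentile(q[k][:,0],99)))
xs=np.array(xs);print('rear edge slope',np.polyfit(xs[:,0],xs[:,1],1).round(3) if len(xs) else None)
n=Rm@np.array([c[0],-1,c[1]]);n/=np.linalg.norm(n);print('world normal',n.round(4))
E
python3 pl.py w6
```

```text
18141 plane y=-0.0036 x + 0.0066 z + 8.4 (tool) rms 0.68 extent x [14.3 65.8] z [-21.4  60.2]
x [-1.1 71.5] zmax 60.3
rear edge slope [-3.0000e-03  7.0969e+01]
world normal [-0.0111  0.0024  0.9999]
```

```bash
python3 - <<'E'
from h import *
z=np.load('w6.npz');s=dict(tool_pos=z['tp'],eef_rot=z['er']);P=cloud('wrist',z['d'],s)
Rm=R.from_quat(s['eef_rot']).as_matrix();q=((P-s['tool_pos'])@Rm)*1000
for u in (330,400,450):
  print(u,[(v,*q[v,u].round(0)) for v in (120,132,136,140,144,150,156,162,170,180)])
for v in (150,200): print(v,[(u,*q[v,u].round(0)) for u in (290,298,302,310,470,480,484,488,492)])
E
```

```text
330 [(120, np.float64(11.0), np.float64(194.0), np.float64(88.0)), (132, np.float64(12.0), np.float64(193.0), np.float64(78.0)), (136, np.float64(12.0), np.float64(192.0), np.float64(74.0)), (140, np.float64(5.0), np.float64(18.0), np.float64(68.0)), (144, np.float64(5.0), np.float64(18.0), np.float64(67.0)), (150, np.float64(5.0), np.float64(17.0), np.float64(64.0)), (156, np.float64(5.0), np.float64(18.0), np.float64(62.0)), (162, np.float64(5.0), np.float64(17.0), np.float64(59.0)), (170, np.float64(5.0), np.float64(17.0), np.float64(56.0)), (180, np.float64(5.0), np.float64(16.0), np.float64(51.0))]
400 [(120, np.float64(74.0), np.float64(193.0), np.float64(88.0)), (132, np.float64(74.0), np.float64(194.0), np.float64(78.0)), (136, np.float64(75.0), np.float64(194.0), np.float64(75.0)), (140, np.float64(35.0), np.float64(17.0), np.float64(68.0)), (144, np.float64(35.0), np.float64(17.0), np.float64(67.0)), (150, np.float64(36.0), np.float64(17.0), np.float64(64.0)), (156, np.float64(36.0), np.float64(17.0), np.float64(62.0)), (162, np.float64(34.0), np.float64(8.0), np.float64(59
[... 1167 characters left out ...]
float64(63.0)), (488, np.float64(113.0), np.float64(101.0), np.float64(63.0)), (492, np.float64(137.0), np.float64(147.0), np.float64(63.0))]
200 [(290, np.float64(-26.0), np.float64(194.0), np.float64(17.0)), (298, np.float64(-18.0), np.float64(193.0), np.float64(17.0)), (302, np.float64(-7.0), np.float64(17.0), np.float64(42.0)), (310, np.float64(-3.0), np.float64(13.0), np.float64(43.0)), (470, np.float64(65.0), np.float64(8.0), np.float64(44.0)), (480, np.float64(69.0), np.float64(9.0), np.float64(44.0)), (484, np.float64(71.0), np.float64(9.0), np.float64(44.0)), (488, np.float64(140.0), np.float64(149.0), np.float64(23.0)), (492, np.float64(143.0), np.float64(149.0), np.float64(23.0))]
```

```bash
python3 -m handwheel '[[0,0,-12,-0.003,-0.004,0.006],[-1,0,-25,0,0,0],[-1,0,-32,0,0,0],[-1,0,-32,0,0,0],[-1,0,-32,0,0,0],[-1,0,-32,0,0,0],[-1,0,-32,0,0,0],[0,0,-20,0,0,0]]'
python3 -c "
from h import *
show();go(434,-60,185,2.5);go(434,-60,185,-74.6)"
```

```text
clock: 15.95
tool_pos: [0.432, -0.0557, 0.1873]
eef_rot: [-0.707, -0.017, 0.023, 0.707]
wrist_force: [0.7, 0.5, -4.0]
width: 0.122
t 15.95 p [ 0.432  -0.0557  0.1873] q [-0.7067 -0.0174  0.0228  0.7069] F [ 0.7  0.5 -4. ] M [-0.04  0.07 -0.02] w 0.122 j [-0.4   0.26  0.5   2.14 -0.17  0.79  0.26]
shift tool [ 1.8  2.3 -4.4] norm 5.2 yaw 3.26 tilt 0.44 turn y 0.013
rotvec to level+yaw [-0.0004  0.0132 -0.0077]
shift tool [ 1.8  2.3 -4.4] norm 5.2 yaw 3.26 tilt 0.44 turn y 1.359
rotvec to level+yaw [ 0.0049  1.3589 -0.0068]
```

```bash
python3 -m handwheel '[[0,0,0,0,0.06,-0.007],[0,0,0,0,0.1,0],[0,0,0,0,0.115,0],[0,0,0,0,0.115,0],[0,0,0,0,0.115,0],[0,0,0,0,0.115,0],[0,0,0,0,0.115,0],[0,0,0,0,0.115,0]]'
python3 -c "
from h import *
show();go(435.1,-236.3,185,-74.6)"
```

```text
clock: 16.62
tool_pos: [0.4252, -0.0649, 0.1807]
eef_rot: [0.649, -0.294, 0.286, -0.641]
wrist_force: [-0.4, 0.7, -4.4]
width: 0.124
t 16.62 p [ 0.4252 -0.0649  0.1807] q [ 0.6485 -0.2937  0.2864 -0.6412] F [-0.4  0.7 -4.4] M [0.08 0.03 0.01] w 0.124 j [-0.54  0.29  0.69  2.16 -0.25  0.78 -0.54]
shift tool [ 134.8   -3.5 -106.3] norm 171.7 yaw -48.44 tilt 0.84 turn y 0.457
rotvec to level+yaw [ 0.0146  0.4565 -0.0019]
```

```bash
python3 -m handwheel '[[0,-3,0,0.014,0.1,-0.002],[0,0,0,0,0.115,0],[0,0,0,0,0.115,0],[0,0,0,0,0.09,0],[0,0,0,0,0,0]]'
python3 -c "
from h import *
show();go(435.1,-236.3,185,-74.6)"
```

```text
clock: 17.03
tool_pos: [0.4216, -0.065, 0.1799]
eef_rot: [0.566, -0.428, 0.423, -0.562]
wrist_force: [-0.5, 0.1, -3.7]
width: 0.122
t 17.03 p [ 0.4216 -0.065   0.1799] q [ 0.5664 -0.4284  0.4235 -0.5624] F [-0.5  0.1 -3.7] M [0.12 0.03 0.02] w 0.122 j [-0.62  0.3   0.8   2.17 -0.31  0.78 -0.92]
shift tool [168.4  -5.2 -34. ] norm 171.9 yaw -74.08 tilt 0.51 turn y 0.009
rotvec to level+yaw [ 0.0087  0.0092 -0.0021]
```

```bash
python3 -m handwheel '[[12,-2,-2,0.008,0.008,-0.002],[22,-2,-5,0,0,0],[25,-1,-5,0,0,0],[25,0,-5,0,0,0],[25,0,-5,0,0,0],[22,0,-5,0,0,0],[12,0,-3,0,0,0],[0,0,0,0,0,0]]'
python3 wr.py w7; python3 pl.py w7; python3 -c "
from h import *
go(435.1,-236.3,150,-74.6)"
```

```text
clock: 17.7
tool_pos: [0.4298, -0.2215, 0.1826]
eef_rot: [0.57, -0.421, 0.421, -0.566]
wrist_force: [-0.5, -0.7, -3.1]
width: 0.125
t 17.7 p [ 0.4298 -0.2215  0.1826] q [ 0.5701 -0.421   0.4207 -0.5663] F [-0.5 -0.7 -3.1] M [0.08 0.02 0.01] w 0.125 j [-0.24  0.41  0.78  2.05 -0.38  0.84 -0.52]
18010 plane y=-0.0059 x + 0.0074 z + 8.5 (tool) rms 0.7 extent x [14.5 65.8] z [-20.6  61. ]
x [ 1.2 73.4] zmax 61.0
rear edge slope [ 0.    72.821]
world normal [0.0088 0.0118 0.9999]
shift tool [16.8 32.4  0.8] norm 36.5 yaw -73.05 tilt 0.3 turn y 0.027
rotvec to level+yaw [0.0049 0.027  0.0018]
```

View pics/w7.png

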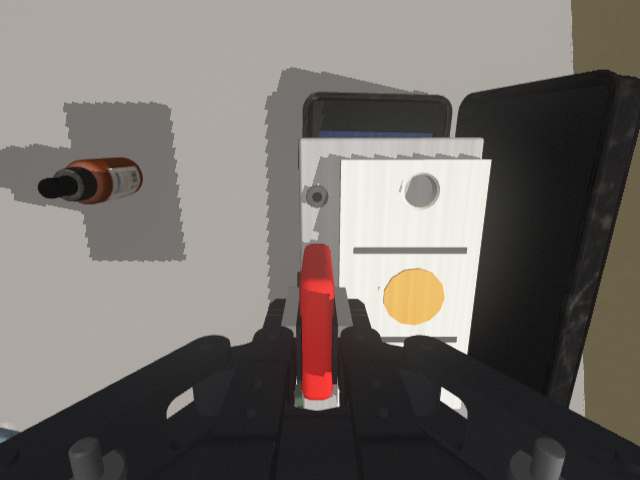

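```bash
python3 - <<'E'
from h import *
z=np.load('w7.npz');s=dict(tool_pos=z['tp'],eef_rot=z['er'])
im=z['im'];h=cv2.cvtColor(im,cv2.COLOR_BGR2HSV).astype(int)
b=(abs(h[...,0]-111)<14)&(h[...,1]>80);b[:120]=0;b[140:]=0;b[:,:300]=0;b[:,460:]=0
vv,uu=np.nonzero(b);print(vv.min(),vv.max(),uu.min(),uu.max(),len(vv))
L=[(uu[vv==v].min(),uu[vv==v].max(),v) for v in range(vv.min(),vv.max()+1)];print(L)
x=np.array([.2656,-.964]);y=np.array([.964,.2656]);c=np.array([443,-267])
for uv in [(L[2][0],L[2][2]),(L[2][1],L[2][2]),(376,vv.min())]:
    p=ray('wrist',[uv],.021,s)[0,:2]*1000;print(uv,p.round(1),'case xy',((p-c)@x).round(1),((p-c)@y).round(1))
E
```

```text
131 136 320 431 437
[(np.int64(321), np.int64(336), 131), (np.int64(320), np.int64(371), 132), (np.int64(320), np.int64(412), 133), (np.int64(320), np.int64(430), 134), (np.int64(320), np.int64(431), 135), (np.int64(320), np.int64(431), 136)]
(np.int64(320), 133) [ 503.8 -203.9] case xy -44.7 75.4
(np.int64(412), 133) [ 525.6 -275.4] case xy 30.0 77.4
(376, np.int64(131)) [ 518.5 -246.9] case xy 0.6 78.2
```

```bash
python3 -m handwheel '[[8,0,0,0.005,0.027,0.002],[8.5,0,1,0,0,0],[0,10,0,0,0,0],[0,16,0,0,0,0],[0,18,0,0,0,0],[0,18,0,0,0,0],[0,14,0,0,0,0],[0,0,0,0,0,0]]'
python3 -c "
from h import *
show();go(435,-236.2,75,-74.6)"
```

```text
clock: 18.42
tool_pos: [0.437, -0.2327, 0.0999]
eef_rot: [-0.563, 0.426, -0.425, 0.566]
wrist_force: [-0.7, 1.2, -3.5]
width: 0.125
t 18.42 p [ 0.437  -0.2327  0.0999] q [-0.5632  0.4263 -0.4252  0.5659] F [-0.7  1.2 -3.5] M [0.14 0.08 0.  ] w 0.125 j [-0.1   0.56  0.65  2.07 -0.54  0.68 -0.39]
shift tool [ 2.9 24.9 -3. ] norm 25.2 yaw -74.05 tilt 0.23 turn y 0.01
rotvec to level+yaw [-0.002   0.0097 -0.0035]
```

```bash
python3 -m handwheel '[[3,6,-3,-0.002,0.01,-0.003],[0,8,0,0,0,0],[0,8,0,0,0,0],[0,3,0,0,0,0],[0,0,0,0,0,0]]'
python3 wr.py w8; python3 pl.py w8; python3 -c "
from h import *
show();go(435,-236.2,60,-74.6)
im,d=get_image('top');cv2.imwrite('pics/t8.png',cv2.resize(im[190:350,350:510],None,fx=3.7,fy=3.7))"
```

```text
clock: 18.83
tool_pos: [0.4355, -0.2357, 0.0726]
eef_rot: [-0.563, 0.428, -0.428, 0.563]
wrist_force: [0.8, -0.3, -2.5]
width: 0.117
t 18.83 p [ 0.4355 -0.2357  0.0726] q [-0.5628  0.4281 -0.428   0.5629] F [ 0.8 -0.3 -2.5] M [0.08 0.01 0.01] w 0.117 j [-0.07  0.61  0.61  2.07 -0.59  0.63 -0.36]
red 255 [ 457.8 -231.2] [ 6.  11.5] 13.3 mean [ 458.2 -231. ]
17964 plane y=-0.0051 x + 0.0078 z + 8.5 (tool) rms 0.68 extent x [14.5 65.8] z [-20.6  61. ]
x [ 0.8 73.4] zmax 61.0
rear edge slope [-4.0000e-03  7.2965e+01]
world normal [0.0062 0.0066 1.    ]
t 18.88 p [ 0.4356 -0.2358  0.0728] q [-0.5627  0.4281 -0.428   0.5629] F [-0.4  0.2 -3.6] M [0.1  0.07 0.02] w 0.124 j [-0.07  0.61  0.61  2.07 -0.59  0.63 -0.36]
shift tool [ 0.3 12.8 -0.7] norm 12.9 yaw -74.51 tilt 0.02 turn y 0.002
rotvec to level+yaw [-0.0001  0.0016 -0.0003]
```

View pics/w8.png

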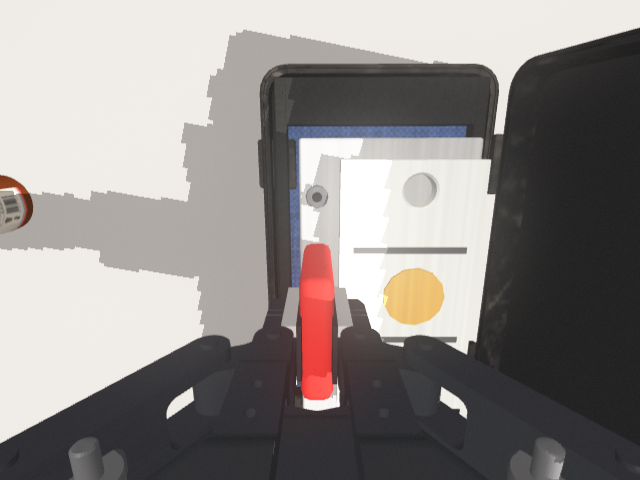

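View pics/t8.png

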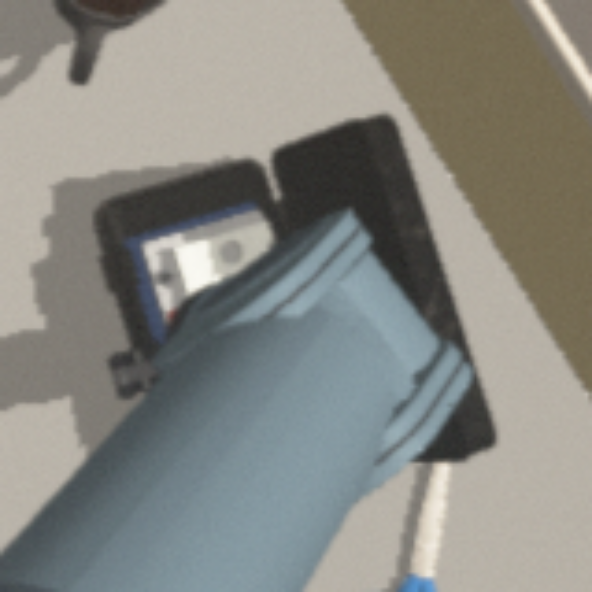

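```bash
python3 - <<'E'
from h import *
z=np.load('w8.npz');s=dict(tool_pos=z['tp'],eef_rot=z['er']);Rm=R.from_quat(s['eef_rot']).as_matrix()
im=z['im'];h=cv2.cvtColor(im,cv2.COLOR_BGR2HSV).astype(int)
b=(abs(h[...,0]-111)<14)&(h[...,1]>80);b[:110]=0;b[240:]=0;b[:,:270]=0;b[:,480:]=0
for v in (127,130,134,150,180): 
    u=np.nonzero(b[v])[0]; print(v,u.min(),u.max(),[((ray('wrist',[(k,v)],.021,s)[0]-s['tool_pos'])@Rm*1000).round(1) for k in (u.min(),u.max())])
for u in (300,380,450): print(u,np.nonzero(b[:,u])[0].min())
P=cloud('wrist',z['d'],s);q=((P-s['tool_pos'])@Rm)*1000
for v in (150,): print([(u,*q[v,u].round(1)) for u in (296,298,300,302,304,478,480,482,484,486)])
print([(v,*q[v,380].round(1)) for v in (132,134,136,138,140,142)])
E
```

```text
127 288 466 [array([-13.3,  51.6,  76.1]), array([78.8, 51.6, 76.1])]
130 288 465 [array([-13.3,  51.6,  74.6]), array([78.4, 51.6, 74.6])]
134 288 465 [array([-13.4,  51.6,  72.6]), array([78.7, 51.6, 72.6])]
150 296 297 [array([-9.3, 51.6, 64.6]), array([-8.8, 51.6, 64.6])]
180 297 298 [array([-9.1, 51.6, 49. ]), array([-8.5, 51.6, 49. ])]
300 127
380 127
450 126
[(296, np.float64(-9.3), np.float64(50.7), np.float64(64.6)), (298, np.float64(-8.3), np.float64(51.0), np.float64(64.6)), (300, np.float64(-5.7), np.float64(16.9), np.float64(65.0)), (302, np.float64(-4.9), np.float64(17.8), np.float64(65.0)), (304, np.float64(-4.0), np.float64(17.4), np.float64(65.0)), (478, np.float64(70.9), np.float64(16.0), np.float64(65.0)), (480, np.float64(71.8), np.float64(16.1), np.float64(65.0)), (482, np.float64(73.4), np.float64(17.8), np.float64(64.9)), (484, np.float64(87.1), np.float64(46.2), np.float64(64.6)), (486, np.float64(87.6), np.float64(45.0), np.float64(64.6))]
[(132, np.float64(34.3), np.float64(51.0), np.float64(73.6)), (134, np.float64(34.4), np.float64(51.0), np.float64(72.6)), (136, np.float64(34.2), np.float64(50.1), np.float64(71.6)), (138, np.float64(28.8), np.float64(17.9), np.float64(69.9)), (140, np.float64(28.8), np.float64(17.2), np.float64(69.1)), (142, np.float64(28.8), np.float64(17.2), np.float64(68.3))]
```

```bash
python3 -m handwheel '[[-0.5,5,-1,0,0.001,0],[0,6,0,0,0,0],[0,5,0,0,0,0],[0,2,0,0,0,0],[0,0,0,0,0,0]]'
python3 -c "
from h import *
show();go(435,-236.2,48.5,-74.6)"
```

```text
clock: 19.35
tool_pos: [0.4359, -0.2361, 0.0546]
eef_rot: [-0.562, 0.427, -0.429, 0.563]
wrist_force: [0.4, 0.7, -2.4]
width: 0.12
t 19.35 p [ 0.4359 -0.2361  0.0546] q [-0.5621  0.4272 -0.4294  0.5632] F [ 0.4  0.7 -2.4] M [ 0.1   0.06 -0.04] w 0.12 j [-0.04  0.64  0.57  2.08 -0.62  0.59 -0.33]
shift tool [-0.1  6.1 -0.9] norm 6.2 yaw -74.56 tilt 0.2 turn y 0.001
rotvec to level+yaw [-0.0031  0.0007  0.0017]
```

```bash
python3 -m handwheel '[[-0.5,2,-1.5,-0.003,0,0.001],[0,2,0,0,0,0],[0,1.5,0,0,0,0],[0,0,0,0,0,0]]'
python3 -c "
from h import *
show();go(435,-236.2,47.5,-74.6)"
```

```text
clock: 19.68
tool_pos: [0.4343, -0.2362, 0.0486]
eef_rot: [0.563, -0.428, 0.428, -0.562]
wrist_force: [-0.4, 1.1, -4.1]
width: 0.125
t 19.68 p [ 0.4343 -0.2362  0.0486] q [ 0.5628 -0.4281  0.4285 -0.5624] F [-0.4  1.1 -4.1] M [ 0.15  0.02 -0.  ] w 0.125 j [-0.03  0.65  0.56  2.08 -0.63  0.58 -0.32]
shift tool [0.2 1.1 0.7] norm 1.3 yaw -74.56 tilt 0.04 turn y 0.001
rotvec to level+yaw [0.0001 0.0007 0.0007]
```

```bash
python3 -m handwheel '[[0,0.8,0,0,0,0],[0,0.5,0,0,0,0],[0,0,0,0,0,0]]'
python3 -c "
from h import *
show()"
```

```text
clock: 19.93
tool_pos: [0.4344, -0.2363, 0.0488]
eef_rot: [-0.562, 0.428, -0.429, 0.563]
wrist_force: [-0.1, 0.4, -3.4]
width: 0.12
t 19.93 p [ 0.4344 -0.2363  0.0488] q [-0.5621  0.4283 -0.4286  0.563 ] F [-0.1  0.4 -3.4] M [ 0.07  0.01 -0.01] w 0.12 j [-0.03  0.65  0.56  2.08 -0.63  0.58 -0.32]
```

```bash
python3 -m handwheel '[[0,2,0,0,0,0],[0,0,0,0,0,0]]'
python3 -c "
from h import *
show()"
```

```text
clock: 20.1
tool_pos: [0.4348, -0.2367, 0.0491]
eef_rot: [-0.561, 0.428, -0.429, 0.564]
wrist_force: [0.3, -1.2, -3.1]
width: 0.125
t 20.1 p [ 0.4348 -0.2367  0.0491] q [-0.561   0.4285 -0.4289  0.5637] F [ 0.3 -1.2 -3.1] M [ 0.09 -0.01 -0.01] w 0.125 j [-0.03  0.65  0.56  2.08 -0.63  0.58 -0.32]
```

```bash
python3 -m handwheel '[[0,2,0,0.001,0,0.002],[0,2,0,0,0,0]]'
python3 -c "
from h import *
show()"
```

```text
clock: 20.27
tool_pos: [0.4354, -0.2368, 0.0484]
eef_rot: [-0.559, 0.429, -0.429, 0.566]
wrist_force: [-12.2, 9.1, 50.1]
width: 0.125
t 20.27 p [ 0.4354 -0.2368  0.0484] q [-0.5588  0.429  -0.4286  0.5657] F [-12.2   9.1  50.1] M [ 1.47  3.13 -0.03] w 0.125 j [-0.02  0.65  0.55  2.08 -0.63  0.58 -0.31]
```

```bash
python3 -m handwheel '[[0,0,0,0,0,0]]'
python3 -c "
from h import *
show();go(435,-236.2,47.5,-74.6)"
```

```text
clock: 20.35
tool_pos: [0.4353, -0.237, 0.0492]
eef_rot: [-0.558, 0.429, -0.429, 0.566]
wrist_force: [-0.4, -0.3, -3.3]
width: 0.126
t 20.35 p [ 0.4353 -0.237   0.0492] q [-0.5584  0.429  -0.4288  0.5659] F [-0.4 -0.3 -3.3] M [-0.04  0.19 -0.05] w 0.126 j [-0.02  0.65  0.55  2.08 -0.63  0.59 -0.31]
shift tool [-0.8  1.7 -0.1] norm 1.9 yaw -74.69 tilt 0.61 turn y -0.002
rotvec to level+yaw [-0.0082 -0.0015 -0.0067]
```

```bash
python3 -m handwheel '[[-0.5,0.5,0,-0.008,0,-0.007],[0,0.7,0,0,0,0]]'
python3 wr.py w9; python3 pl.py w9;python3 -c "
from h import *
show();go(435,-236.2,47.5,-74.6)"
```

```text
clock: 20.52
tool_pos: [0.4355, -0.237, 0.0485]
eef_rot: [0.562, -0.429, 0.43, -0.562]
wrist_force: [-2.4, 4.0, 12.8]
width: 0.125
t 20.52 p [ 0.4355 -0.237   0.0485] q [ 0.562  -0.4285  0.4298 -0.5619] F [-2.4  4.  12.8] M [1.2  0.76 0.02] w 0.125 j [-0.03  0.65  0.56  2.08 -0.63  0.58 -0.33]
red 621 [ 451.6 -233.8] [19.7 12.5] 16.0 mean [ 455.8 -232.8]
18744 plane y=-0.0006 x + 0.0126 z + 8.3 (tool) rms 0.87 extent x [14.5 65.8] z [-20.6  61. ]
x [ 1.2 73.3] zmax 61.0
rear edge slope [-1.0000e-03  7.2705e+01]
world normal [0.0106 0.0051 0.9999]
t 20.57 p [ 0.4355 -0.2369  0.0485] q [-0.5618  0.4286 -0.4297  0.5621] F [-0.4  0.6  5. ] M [ 0.56  0.33 -0.02] w 0.125 j [-0.03  0.65  0.56  2.08 -0.63  0.58 -0.32]
shift tool [-0.9  1.  -0.3] norm 1.4 yaw -74.74 tilt 0.09 turn y -0.002
rotvec to level+yaw [-0.0012 -0.0024  0.001 ]
```

View pics/w9.png

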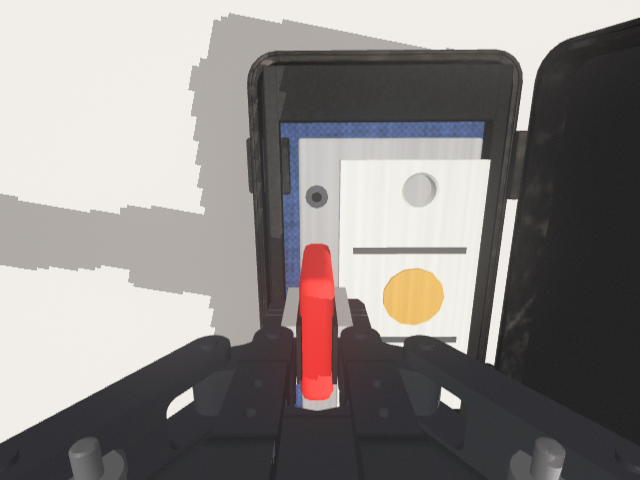

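```bash
python3 - <<'E'
from h import *
z=np.load('w9.npz');s=dict(tool_pos=z['tp'],eef_rot=z['er']);Rm=R.from_quat(s['eef_rot']).as_matrix()
im=z['im'];h=cv2.cvtColor(im,cv2.COLOR_BGR2HSV).astype(int)
b=(abs(h[...,0]-111)<14)&(h[...,1]>80);b[:110]=0;b[240:]=0;b[:,:270]=0;b[:,495:]=0
P=cloud('wrist',z['d'],s);q=((P-s['tool_pos'])@Rm)*1000
for v in (126,130,134): 
    u=np.nonzero(b[v])[0]; print(v,u.min(),u.max(),[((ray('wrist',[(k,v)],.021,s)[0]-s['tool_pos'])@Rm*1000).round(1) for k in (u.min(),u.max())])
for u in (300,380,450): print(u,np.nonzero(b[:,u])[0].min(),np.nonzero(b[:,u])[0].max())
print([(u,*q[150,u].round(1)) for u in range(270,306,3)])
print([(u,*q[150,u].round(1)) for u in range(474,506,3)])
print([(v,*q[v,380].round(1)) for v in range(112,150,3)])
print([((v,*q[v,300].round(1))) for v in range(112,150,3)])
cv2.imwrite('pics/w9c.png',cv2.resize(im[100:360,260:540],None,fx=2.1,fy=2.1))
E
```

```text
126 281 483 [array([-14.6,  27.5,  75.4]), array([77. , 27.7, 75.4])]
130 281 483 [array([-14.7,  27.5,  73.6]), array([77.2, 27.7, 73.6])]
134 281 482 [array([-14.7,  27.5,  71.9]), array([76.9, 27.7, 71.9])]
300 123 137
380 122 136
450 122 136
[(270, np.float64(-18.8), np.float64(17.9), np.float64(65.0)), (273, np.float64(-17.5), np.float64(17.8), np.float64(65.0)), (276, np.float64(-16.1), np.float64(17.2), np.float64(65.0)), (279, np.float64(-15.0), np.float64(19.1), np.float64(64.9)), (282, np.float64(-14.3), np.float64(25.9), np.float64(64.9)), (285, np.float64(-12.8), np.float64(23.9), np.float64(64.9)), (288, np.float64(-11.6), np.float64(26.5), np.float64(64.9)), (291, np.float64(-10.2), np.float64(26.4), np.float64(64.9)), (294, np.float64(-8.9), np.float64(26.5), np.float64(64.9)), (297, np.float64(-7.5), np.float64(26.9), np.float64(64.9)), (300, np.float64(-5.7), np.float64(17.9), np.float64(65.0)), (303, np.float64(-4.4), np.float64(16.5), np.float64(65.0))]
[(474, np.float64(69.4), np.float64(16.5), np.float64(65.0)), (477, np.float64(70.7), np.float64(16.5), np.float6
[... 1446 characters left out ...]
t64(16.8), np.float64(79.2)), (118, np.float64(-5.6), np.float64(18.7), np.float64(78.2)), (121, np.float64(-5.6), np.float64(17.8), np.float64(76.9)), (124, np.float64(-6.0), np.float64(26.6), np.float64(76.2)), (127, np.float64(-6.0), np.float64(27.2), np.float64(74.9)), (130, np.float64(-6.1), np.float64(27.8), np.float64(73.7)), (133, np.float64(-6.1), np.float64(27.4), np.float64(72.3)), (136, np.float64(-6.0), np.float64(25.9), np.float64(71.0)), (139, np.float64(-5.6), np.float64(16.8), np.float64(69.5)), (142, np.float64(-5.6), np.float64(16.8), np.float64(68.3)), (145, np.float64(-5.6), np.float64(16.5), np.float64(67.0)), (148, np.float64(-5.6), np.float64(16.1), np.float64(65.8))]
```

View pics/w9c.png

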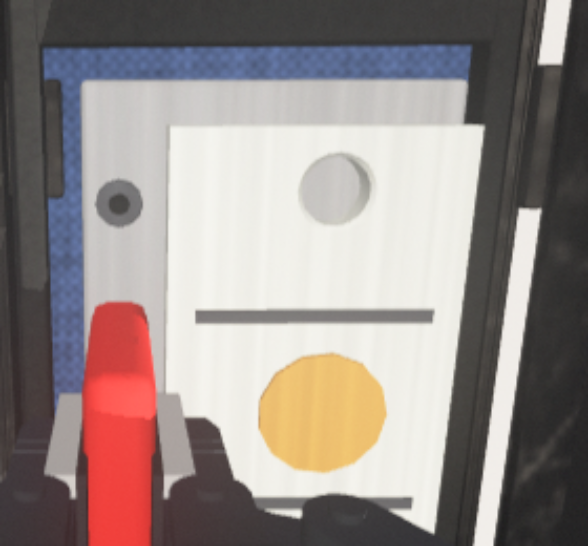

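```bash
python3 -m handwheel '[[0,0,0,0,0,0],[0,0,0,0,0,0]]' 0 30
python3 -c "
from h import *
show()"
python3 -m handwheel '[[0,0,0,0,0,0],[0,0,0,0,0,0],[0,0,0,0,0,0]]' 28 30
python3 -c "
from h import *
show()"
```

```text
clock: 20.73
tool_pos: [0.4355, -0.2369, 0.0485]
eef_rot: [0.562, -0.429, 0.429, -0.562]
wrist_force: [-1.8, 0.9, 5.2]
width: 0.123
t 20.73 p [ 0.4355 -0.2369  0.0485] q [ 0.5621 -0.4286  0.4295 -0.562 ] F [-1.8  0.9  5.2] M [ 0.31  0.56 -0.01] w 0.123 j [-0.03  0.65  0.56  2.08 -0.63  0.58 -0.33]
clock: 20.98
tool_pos: [0.4365, -0.2372, 0.0481]
eef_rot: [0.563, -0.428, 0.43, -0.562]
wrist_force: [0.1, -0.5, -0.9]
width: 0.327
t 20.98 p [ 0.4365 -0.2372  0.0481] q [ 0.5627 -0.4277  0.4298 -0.5619] F [ 0.1 -0.5 -0.9] M [0.   0.   0.01] w 0.327 j [-0.03  0.65  0.56  2.08 -0.63  0.58 -0.33]
```

Released with no residual force. I'll rise slowly at first and then look.

```bash
python3 -m handwheel '[[0,-8,0,0,0,0],[0,-12,0,0,0,0],[0,-25,0,0,0,0],[0,-30,0,0,0,0],[0,-30,0,0,0,0],[0,-30,0,0,0,0],[0,-20,0,0,0,0],[0,0,0,0,0,0]]'
python3 -m handwheel '[[-25,0,0,0,0,0],[-35,0,0,0,0,0],[-35,0,0,0,0,0],[-35,0,0,0,0,0],[-20,0,0,0,0,0],[0,0,0,0,0,0]]'
python3 wr.py w10
python3 - <<'E'
from h import *
im,d=get_image('top');cv2.imwrite('pics/t10.png',im);np.savez('t10.npz',im=im,d=d)
im,d=get_image('scene');cv2.imwrite('pics/s10.png',im)
E
```

```text
clock: 21.65
tool_pos: [0.435, -0.2377, 0.2143]
eef_rot: [0.562, -0.429, 0.43, -0.561]
wrist_force: [-0.0, -0.8, 0.3]
width: 0.329
clock: 22.15
tool_pos: [0.3941, -0.0908, 0.2163]
eef_rot: [-0.56, 0.429, -0.434, 0.56]
wrist_force: [0.0, 0.1, 0.4]
width: 0.331
t 22.15 p [ 0.3941 -0.0908  0.2163] q [-0.56    0.4288 -0.4345  0.5601] F [0.  0.1 0.4] M [-0.02  0.01 -0.  ] w 0.331 j [-0.68  0.16  0.88  2.2  -0.16  0.83 -1.01]
red 560 [ 435.6 -234. ] [47.6 18.3] 3.0 mean [ 437.1 -233.3]
```

View pics/t10.png

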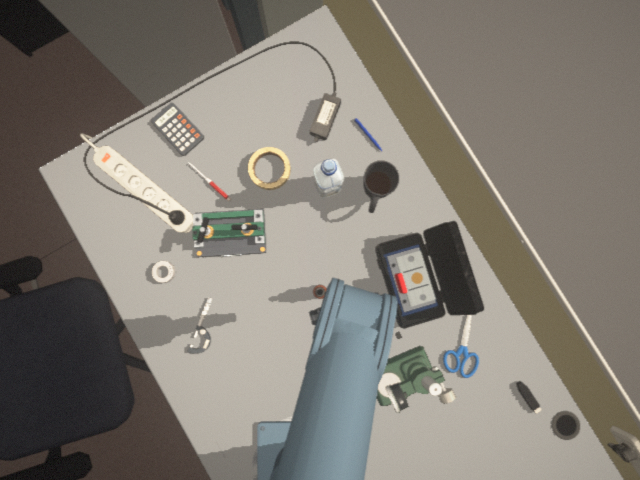

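View pics/s10.png

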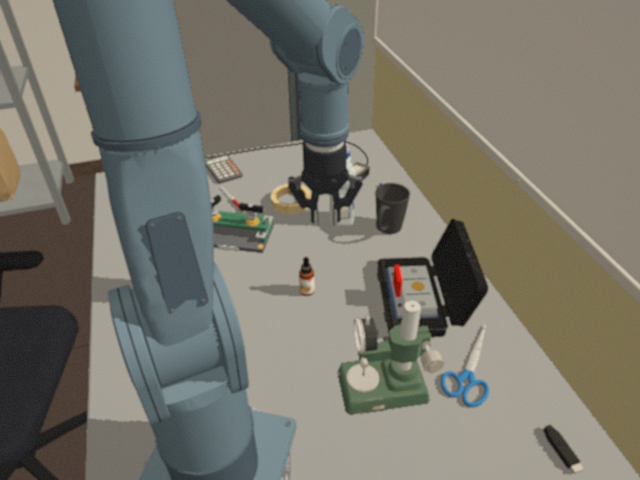

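View pics/w10.png

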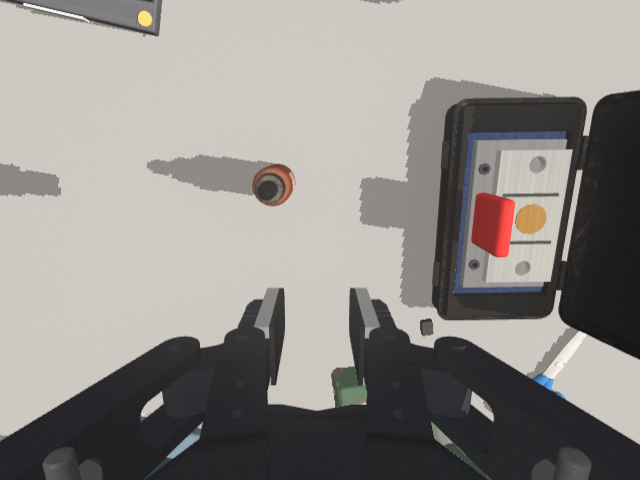

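The plate lies in the blue pocket with its grip on the side away from the lid. The oiler at (319,291) and the other items are where they were. One last flatness check before I hand in.

```bash
python3 - <<'E'
from h import *
z=np.load('w10.npz');s=dict(tool_pos=z['tp'],eef_rot=z['er']);P=cloud('wrist',z['d'],s)
m=np.zeros((480,640),bool);m[158:280,515:562]=1
q=P[m];q=q[np.isfinite(q[:,0])&(abs(q[:,2]-.039)<.008)]
c=np.linalg.lstsq(np.c_[q[:,:2],np.ones(len(q))],q[:,2],rcond=None)[0];print(len(q),c.round(4),np.median(q[:,2]))
a=np.load('top0.npz')['im'].astype(int);b=np.load('t10.npz')['im'].astype(int)
for n,(x0,y0,x1,y1) in dict(mug=(362,159,398,216),bottle=(313,155,346,198),tape=(246,145,292,191),mic=(184,297,214,356),ring=(150,258,178,284),drv=(185,160,230,202),sci=(440,314,480,378),oil=(312,285,328,298)).items(): print(n,abs(a-b)[y0:y1,x0:x1].mean().round(2))
show()
print(job.hand_in())
E
```

```text
5383 [-0.0061  0.0209  0.0482] 0.039835300922796246
mug 3.0
bottle 3.18
tape 2.86
mic 13.08
ring 2.82
drv 3.17
sci 3.28
oil 10.11
t 22.3 p [ 0.3958 -0.095   0.2169] q [ 0.5593 -0.4288  0.437  -0.5589] F [-0.9 -0.6 -0.1] M [-0.04  0.06 -0.05] w 0.328 j [-0.67  0.17  0.88  2.2  -0.17  0.83 -1.  ]
the job is handed in; nothing more can be done
None
```

The stage plate lies in the blue pocket of the case with its grip away from the lid. I handed the job in at about 22 s of the 69 s.

**Screws:** The left screw (fixture +y side) stood dead counter-clockwise at over 1 N m and gave clockwise, so it has the left-hand thread. The right screw gave counter-clockwise at 0.14 N m. I turned each about 2.1 rad, and both bars measured about 8 mm higher afterwards.

**Plate:** I drew it level 93 mm with a few newtons of pull, carried it above the oiler, and set it down in the pocket.

**Last checks:**
- **Placing:** The gap to the pocket wall is about 8, 4.5 and 6.5 mm on the three sides I could measure. The top surface is at about 40 mm, against 39 expected. The fitted plane shows up to 1.2° of slope, which is near the depth noise. The force on the gripper is near zero.
- **Other things:** Before and after pictures match for the mug, bottle, tape, ring gauge, screwdriver and scissors. The pixel difference was higher for the micrometer and the oiler. To the eye both stand where they were, so I put it down to the arm's shadow and overlap, but I did not measure it separately.

**Blemishes:**
- A finger touched the bridge with about 19 N on the first descent to the grip. I backed off and re-approached with a narrower opening.
- While setting the plate down, the wrist force briefly reached about 52 N through the held plate, below the 120 N limit.

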